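# Fit the fine sieve and screw ring on a sugar shaker

## Robot

A 6-joint arm with a two-finger parallel gripper is mounted at the origin on a cart in front of the work surface, level with it; the furniture and walls round the work are solid. World frame = base frame: x ahead of the robot, y to its left, z up, the work surface at z = 0. Lengths are in m, angles in rad, forces in N, time in s.
With the tool pointing down it reaches from about 0.325 to 0.85 m from the base axis. Payload 4.4 kg.
Tool frame: the origin (TCP) lies between the finger pads; the fingertips stand 11 mm ahead of it and the grasp point (between the pads) lies 8 mm behind it; z points along the fingers, x is the direction in which the jaws open and shut, and the axes are right-handed (so a half turn about z gives the same grasp; the last joint's range is limited). The gripper opens to 94 mm and grips with 3 to 60 N. Pads are 16 mm wide; open, the fingers measure 119 mm over their backs; the gripper's body (75 mm by 177 mm) begins 78 mm behind the grasp point.
Start: joints at [0.99, 0.207, 1.542, -0, 1.393, -0.15], TCP at [0.24, 0.522, 0.216] pointing down, gripper open.
Joint ranges: [-2.73, 2.73], [-0.86, 2.22], [0.23, 2.46], [-1.11, 4.25], [0.08, 2.63], [-2.82, 2.82]. Speed limits (rad/s): [2.79, 2.79, 3.14, 3.14, 3.14, 3.14].

## Interface

Orientations are given as a unit quaternion [x, y, z, w].
In Python, from workcell import env gives the robot as it stands.
- The arm moves only by the tool send_rows, never from a script. Its argument "plan" is one flat list of numbers, 5 for each row, row after row: the opening in per cent of the stroke, from 0 (shut) to 100 (fully open), then the shift along the tool's x, y, z in mm, then the turn about the tool's z in rad. In form: [fingers, x, y, z, twist, fingers, x, y, z, twist, ...]. A call has 1 to 5 rows; each row is the pose to reach, as a shift and turn from the pose measured when the call began, along the tool's axes at that moment; what a row does not reach only later rows make up. A row lasts 1/10 s, in which the tool goes at most 50 mm and 8.59 degrees, less where a joint would pass 70% of its speed; a pose out of reach is approached as far as the arm can. A call with a gripper value outside its range is refused whole. The fingers move at their own pace and stop on an object; the grip force is fixed at half the most. Time passes only in rows, so rows that repeat a pose let the fingers close. It gives the time, the measured TCP pose, the force and the opening at its end, in the units of the state.
- env.state(): the state, without advancing time (a new reading comes with each control period).
- env.snapshot(name): name is "side" or "top"; returns the picture (400x640x3 uint8, blue, green, red); there is no depth.
- env.camera_model(name): a dict with "fovy" (degrees; the focal length in pixels is half the picture's height over the tangent of half this angle, whatever the lens; pixels are square), "cx", "cy" (the principal point, pixels), "dist" ([k1, k2, p1, p2, k3] as OpenCV has them; the pictures are not rectified), "origin" and "attitude" of the camera in the world. Camera axes: x right, y up, looking along -z (the intrinsics and any distortion apply to the point x, -y, -z); pixel columns grow to the right and rows downward; lengths in m; the calibration is good to about 2 mm. A picture is of the moment at which its call begins. camera_model takes no time and is no camera call.
- env.sign_off(): hands the job in, once; it reports no verdict.
The state is a dict: "time": time; "qpos": joint angles; "joint_vel": joint speeds; "tau": joint torques, N m; "position": TCP position; "eef_rot": TCP orientation; "force": force on the tool from outside, world axes, zero at the start; "ft_torque": the same for the moment, N m; "gripper_width": finger opening in m.
Only numpy, scipy, OpenCV 4.12 (cv2) and the standard library are available. Lean on these libraries where they do the work, as an engineer would, in place of code of your own. Each camera call takes 0.05 s, during which the arm holds its last target.

## Task

Get the icing-sugar shaker ready for use: slide the steel fine-sieve disc (small holes) up out of its slot in the slanted rack, seat it in the mouth of the shaker, then put the black screw ring on over it and screw it clockwise until it stops, with its two red dots in line with the shaker's handle. Leave the shaker in its stand, the white disc in its slot, and the honey jar and muffin where they are.

Things in the scene. Friction and masses are not known exactly. Their poses are not given: they have to be found in the camera images.
- fine_disc: The disc to fit: steel sieve, many small holes. Round flange 46 mm across, 3.5 thick; under it a tapered plug 35 across, 5 deep. Origin: centre of the flange's underside; z: its axis, out of the top face (top at z = 3.5 mm, plug down to -5). About 30 g. In the rack its z points up and to the front at 45 degrees, x up the slope. Can be held by the flange's rim at both ends of a diameter, 46 mm apart.
- coarse_disc: The other disc: white plastic, seven big holes; same shape, size and axes as the steel one. It stays in its slot.
- rack: Fixed light wood rack, base 62 x 180 x 12 mm, origin at the centre of its underside, front is -x. Two slots 55 mm either side of the middle along y; either disc may be in either. The discs lean back 45 degrees, top faces up and to the front, centres 38 mm above the worktop. Front lip and cheeks hold only the lowest 10 mm of a disc; both ends of its level diameter stand free at the sides.
- slope (a point): Point at the top of the rack, 30 mm behind and 52 mm above its origin. A disc slides out of its slot up the slope: equal parts to the rack's +x and up. After 12 mm it is clear of the lip.
- stand: Black fixed stand for the shaker, 100 mm across, holding its foot 6 mm above the worktop; two cheeks 48 mm high either side of the handle keep the shaker from turning. Origin: centre of the underside, x along the handle.
- shaker: Round steel shaker, 69 mm across, 100 tall, loose in the stand. Origin: centre of its foot, z up. A loop handle sticks out along +x to 64 mm from the axis, top 66 mm above the foot. Neck 43 mm across, bore 38, from the shoulder (75 mm up) to the rim (100 mm up). On the neck two coarse quarter-turn threads, 53.5 mm across, start 5.5 mm below the rim, each with a stop at its end. About 400 g.
- mouth (a point): Centre of the shaker's rim, 100 mm above its foot. A seated disc has its origin here: flange on the rim (standing out 1.5 mm all round), plug in the bore (1.5 mm play all round, taper helps). The threads lie round the handle line, from 53 degrees counterclockwise to 20 degrees clockwise of it seen from above, and opposite; crosswise to the handle the neck is clear for fingers below the rim.
- ring: Black knurled screw ring, 63 mm across, 20.5 tall, 36 mm opening in its top; lies right way up on the worktop. Origin: centre of its underside, z up. Two lugs inside at its lower edge, on its +x and -x sides (49 mm across them); a red dot on top marks each. A half turn makes no difference. Fully down on a seated disc its origin is 86 mm above the shaker's foot. About 35 g.
- ring_dot (a point): Red dot on the ring's top, 24 mm from its axis on +x. The ring drops fully on only with its line of dots 65 to 145 degrees counterclockwise of the handle line, seen from above (crosswise is fine); else it rests about 7 mm too high. Then turned clockwise it slides under the threads and stops with the dots in line with the handle (a few degrees of play), sinking less than 1 mm.
- honey_jar: Bystander: squat glass honey jar with a green lid, 64 x 68 x 84 mm tall, origin at the centre of its underside.
- muffin: Bystander: nut-topped muffin in a brown case, 85 mm across, 73 mm tall, origin at the centre of its underside.
Things that resemble listed ones, but are neither listed nor needed, are in the scene too. Leave any purple or yellow look-alike of the fine_disc alone.

How it is judged:
By the outcome, as a careful person would: the job done as asked, in the order asked, and still so for the second after the job is handed in, with the robot touching nothing.
It also fails if it takes over 54 s, if anything falls off the work surface, if the arm or the gripper's body presses on something with over 40 N, if the wrist force passes 120 N, or if a joint passes its speed limit or range.

## Working session

There is one attempt and no reset: what is moved stays moved. The work goes in short steps, Python scripts to look and compute and a tool call to move; the robot and the scene stay as the last step left them, time stands still between calls to the robot, and variables do not carry over. Pictures are saved under pics/ and viewed, and the job is handed in when it is done.

Besides the shell and the picture viewer there is one more tool, called after "Request:" by a JSON object that holds its "fn" and its "kwargs", one argument or row to a line. send_rows: Moves the arm, as the interface text tells. Its arguments: {"type":"object","properties":{"plan":{"type":"array"}},"required":["plan"]}

```bash
mkdir -p pics; ls; python3 - <<'E'
from workcell import env
import cv2
s=env.state();print(s)
for n in("side","top"):
    print(n,env.camera_model(n)); cv2.imwrite(f"pics/{n}0.png",env.snapshot(n))
E
```

```text
pics
{'time': 0.0, 'qpos': array([ 9.89508018e-01,  2.07401116e-01,  1.54293815e+00, -1.35024620e-05,
        1.39351385e+00, -1.50467446e-01]), 'joint_vel': array([ 0.00182634, -0.00153341,  0.00092879, -0.00071582,  0.00052696,
       -0.00082919]), 'tau': array([ 6.91311707e-04, -3.70870650e+01, -2.81421143e+01,  6.97973161e-02,
        3.61768808e-02, -1.65257707e-04]), 'position': array([0.23969135, 0.52179656, 0.21530902]), 'eef_rot': array([ 8.41906411e-01,  5.39622384e-01, -1.02951375e-03,  4.66435252e-04]), 'force': array([ 0.16363117, -0.54349863, -0.43974605]), 'ft_torque': array([-0.04610076,  0.03704246, -0.02095674]), 'gripper_width': 0.09404460939432789}
side {'fovy': 50.97649943610165, 'cx': 326.28309620474676, 'cy': 206.53928333280135, 'dist': array([-0.04869497,  0.        ,  0.        ,  0.        ,  0.        ]), 'origin': array([ 0.46141487, -0.72501262,  0.54083713]), 'attitude': array([ 0.53684031, -0.02924811, -0.02805407,  0.84270991])}
top {'fovy': 52.748473665051776, 'cx': 324.478826994707, 'cy': 201.81107973309813, 'dist': array([0.00389321, 0.        , 0.        , 0.        , 0.        ]), 'origin': array([0.44298146, 0.20102471, 0.97615726]), 'attitude': array([-0.03140677,  0.05329157,  0.70910153, -0.70238782])}
```

View pics/side0.png

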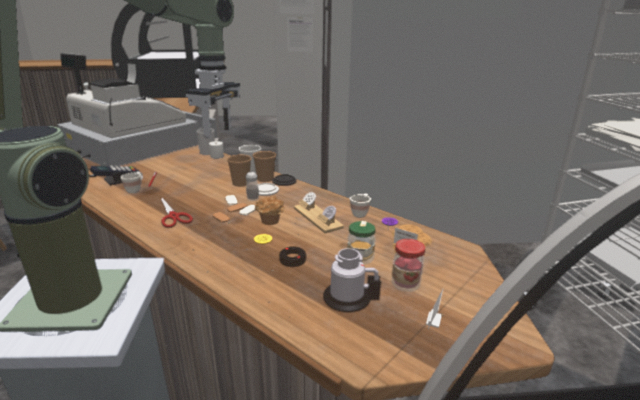

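View pics/top0.png

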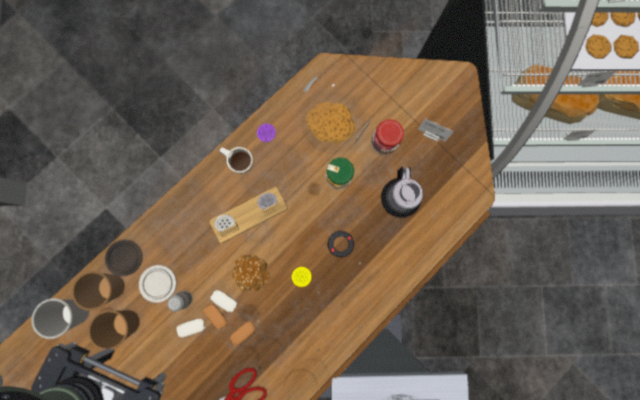

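```bash
cat > h.py <<'E'
import numpy as np, cv2
from scipy.spatial.transform import Rotation as R
from workcell import env
CM={}
def cam(n):
    if n not in CM:
        m=env.camera_model(n); f=200/np.tan(np.radians(m["fovy"])/2)
        K=np.array([[f,0,m["cx"]],[0,f,m["cy"]],[0,0,1]])
        Rw=R.from_quat(m["attitude"]).as_matrix()@np.diag([1,-1,-1])
        CM[n]=(K,m["dist"],Rw,m["origin"])
    return CM[n]
def proj(n,P):
    K,d,Rw,o=cam(n); P=np.atleast_2d(P).astype(float)
    r=Rw.T; return cv2.projectPoints(P,cv2.Rodrigues(r)[0],-r@o,K,d)[0][:,0]
def ray(n,uv):
    K,d,Rw,o=cam(n); p=cv2.undistortPoints(np.array(uv,float).reshape(-1,1,2),K,d)[:,0]
    return o,np.c_[p,np.ones(len(p))]@Rw.T
def onz(n,uv,z):
    o,d=ray(n,uv); return o+d*((z-o[2])/d[:,2])[:,None]
def tri(a,b):
    o1,d1=ray("side",a);o2,d2=ray("top",b);out=[]
    for x,y in zip(d1,d2):
        t=np.linalg.lstsq(np.c_[x,-y],o2-o1,rcond=None)[0]
        p,q=o1+t[0]*x,o2+t[1]*y; out.append(np.r_[(p+q)/2,np.linalg.norm(p-q)])
    return np.array(out)
def crop(img,x0,y0,x1,y1,k,name):
    cv2.imwrite(name,cv2.resize(img[y0:y1,x0:x1],None,fx=k,fy=k,interpolation=cv2.INTER_CUBIC))
E
python3 - <<'E'
from h import *
t=cv2.imread("pics/top0.png");s=cv2.imread("pics/side0.png")
crop(t,200,150,440,290,3.3,"pics/tc.png")
a=cv2.resize(t[180:250,200:300],None,fx=5,fy=5,interpolation=cv2.INTER_CUBIC)
crop(s,240,180,440,320,4,"pics/sc.png")
crop(t,200,180,300,250,8,"pics/tr.png")
crop(t,310,160,440,260,6,"pics/ts.png")
np.set_printoptions(precision=4,suppress=True)
print(onz("top",[[341,243],[405,195],[267,200],[224,223],[340,170],[250,272]],0.02))
E
```

```text
[[ 0.4597  0.1328  0.02  ]
 [ 0.5731 -0.0235  0.02  ]
 [ 0.5634  0.3075  0.02  ]
 [ 0.5096  0.4081  0.02  ]
 [ 0.6351  0.1323  0.02  ]
 [ 0.3949  0.3459  0.02  ]]
```

View pics/sc.png

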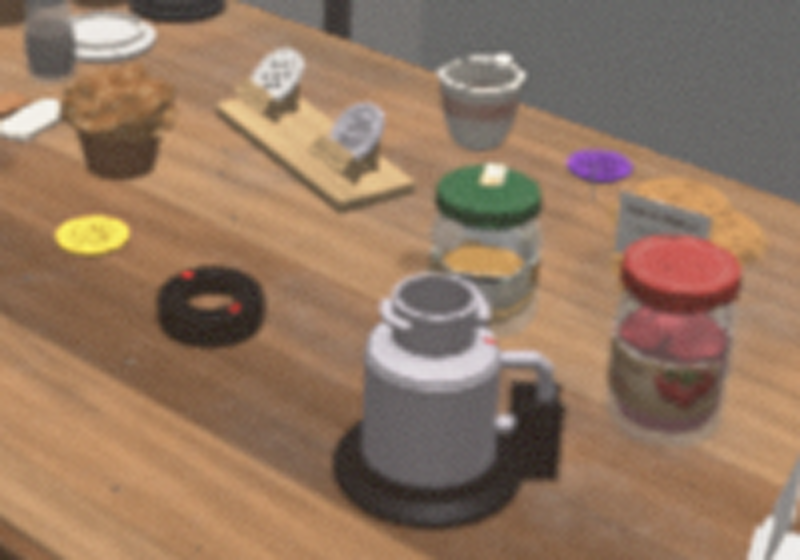

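View pics/tr.png

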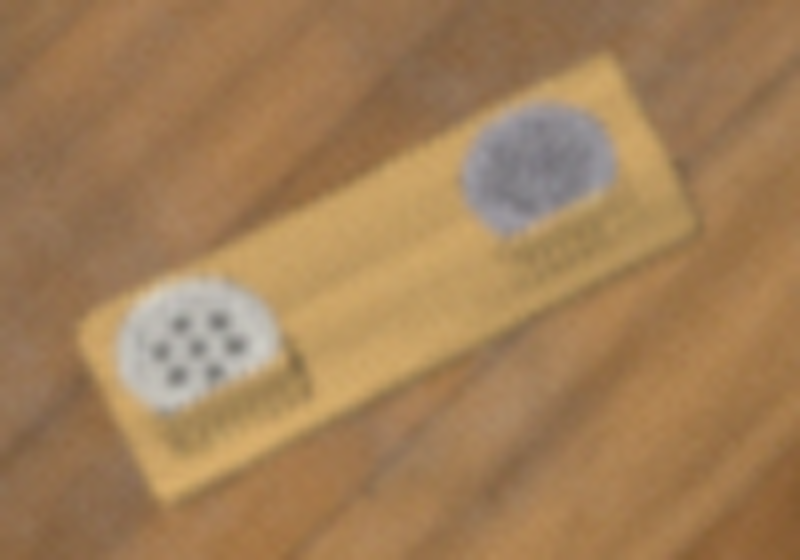

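View pics/ts.png

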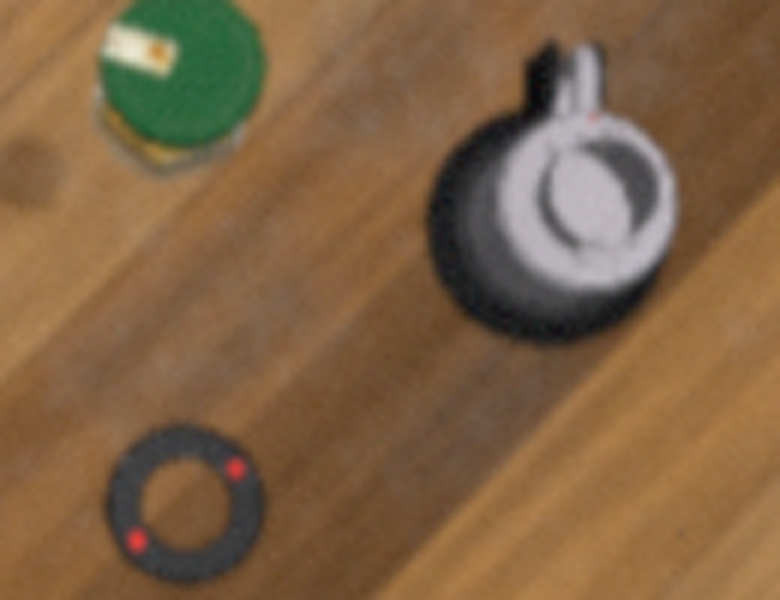

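```bash
python3 - <<'E'
from h import *
np.set_printoptions(precision=4,suppress=True)
t=cv2.imread("pics/top0.png");s=cv2.imread("pics/side0.png")
hsv=cv2.cvtColor(t,cv2.COLOR_BGR2HSV)
for p in [(240,222),(215,225),(280,205),(260,225),(230,205),(250,195),(267,200),(224,225),(341,231),(349,238),(332,250),(409,179),(407,171),(395,190),(418,195)]: print(p,hsv[p[1],p[0]],t[p[1],p[0]])
# ring
sub=np.zeros(t.shape[:2],np.uint8);sub[225:262,322:360]=1
m=((hsv[...,2]<85)&(sub>0)&(hsv[...,1]<110)).astype(np.uint8)
c=max(cv2.findContours(m,0,cv2.CHAIN_APPROX_NONE)[0],key=cv2.contourArea)
print("ring ell",cv2.fitEllipse(c))
r=((hsv[...,1]>150)&(hsv[...,2]>120)&((hsv[...,0]<8)|(hsv[...,0]>172))).astype(np.uint8)
for img,n,z in((t,"top",.0205),(s,"side",.0205)):
    h=cv2.cvtColor(img,cv2.COLOR_BGR2HSV)
    r=((h[...,1]>140)&(h[...,2]>110)&((h[...,0]<8)|(h[...,0]>172))).astype(np.uint8)
    k,l,st,ce=cv2.connectedComponentsWithStats(r)
    for i in range(1,k):
        if st[i,4]<40: print(n,st[i],ce[i],onz(n,[ce[i]],z))
E
```

```text
(240, 222) [ 19 125 190] [ 97 155 190]
(215, 225) [ 17  27 200] [179 191 200]
(280, 205) [ 18 120 178] [ 94 145 178]
(260, 225) [ 15 109 145] [ 83 113 145]
(230, 205) [ 15 127 156] [ 78 116 156]
(250, 195) [ 15 128 140] [ 70 105 140]
(267, 200) [132  10 130] [130 125 127]
(224, 225) [ 21  10 181] [174 179 181]
(341, 231) [10 43 72] [60 64 72]
(349, 238) [  1 183 204] [ 58  61 204]
(332, 250) [  1 180 213] [ 63  67 213]
(409, 179) [178  43 167] [141 139 167]
(407, 171) [143  11 179] [179 171 177]
(395, 190) [146  10 181] [181 174 180]
(418, 195) [140   7 116] [116 113 115]
ring ell ((340.4035949707031, 243.7180633544922), (23.514986038208008, 23.78951072692871), 126.99913787841797)
top [348 237   3   3   8] [348.875 237.875] [[0.4716 0.1139 0.0205]]
top [331 248   3   4   9] [332.3333 249.5556] [[0.4446 0.1535 0.0205]]
side [133 169   1   1   1] [133. 169.] [[-0.1106  0.7339  0.0205]]
side [149 177   6   9  21] [151.2381 180.7143] [[-0.0109  0.6153  0.0205]]
side [416 241   3   1   3] [417. 241.] [[0.7723 0.1747 0.0205]]
side [420 242   1   1   1] [420. 242.] [[0.7786 0.1693 0.0205]]
side [422 243   3   4   5] [423.  244.8] [[0.7822 0.1551 0.0205]]
side [285 248   4   2   6] [286.5    248.3333] [[0.4444 0.1541 0.0205]]
side [297 256   3   2   5] [298.2 256.6] [[0.4719 0.1151 0.0205]]
side [409 257   1   1   1] [409. 257.] [[0.7323 0.1005 0.0205]]
```

```bash
python3 - <<'E'
from h import *
np.set_printoptions(precision=4,suppress=True)
t=cv2.imread("pics/top0.png");s=cv2.imread("pics/side0.png")
hsv=cv2.cvtColor(t,cv2.COLOR_BGR2HSV)
# rack
sub=np.zeros(t.shape[:2],np.uint8);sub[180:246,204:292]=1
m=((sub>0)&(hsv[...,2]>165)&(hsv[...,1]>85)&(hsv[...,0]>15)).astype(np.uint8)
m=cv2.morphologyEx(m,cv2.MORPH_OPEN,np.ones((3,3)))
c=max(cv2.findContours(cv2.morphologyEx(m,cv2.MORPH_CLOSE,np.ones((9,9))),0,cv2.CHAIN_APPROX_NONE)[0],key=cv2.contourArea)
hull=cv2.convexHull(c)
ww=onz("top",hull[:,0],.012)[:,:2].astype(np.float32)
print("rack rect",cv2.minAreaRect(ww*1000))
v=cv2.resize(t[170:250,195:300],None,fx=7,fy=7,interpolation=cv2.INTER_CUBIC)
cv2.polylines(v,[((hull-[195,170]+.5)*7).astype(int)],True,(255,0,0))
cv2.imwrite("pics/rk.png",v)
# shaker crops
crop(t,370,160,440,225,10,"pics/shk.png")
crop(s,320,240,390,310,10,"pics/shs.png")
crop(s,290,185,350,235,12,"pics/rks.png")
E
```

```text
rack rect ((526.2719116210938, 350.8306579589844), (71.40250396728516, 180.514404296875), 26.66257095336914)
```

View pics/rk.png

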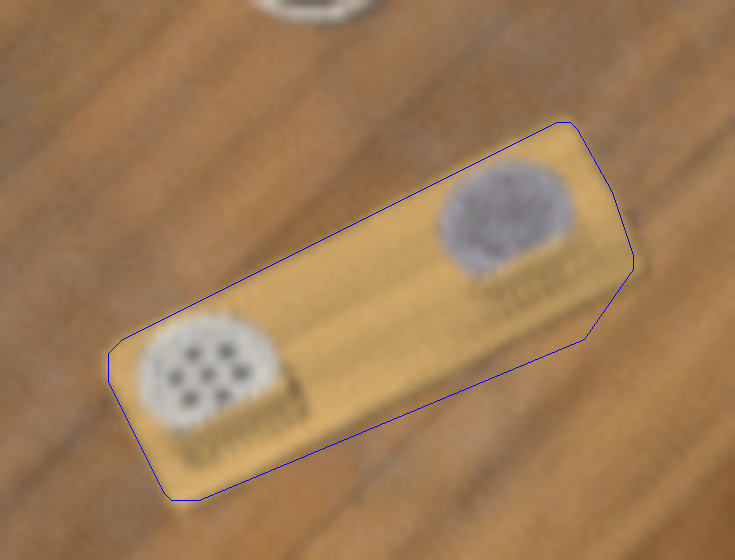

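View pics/shk.png

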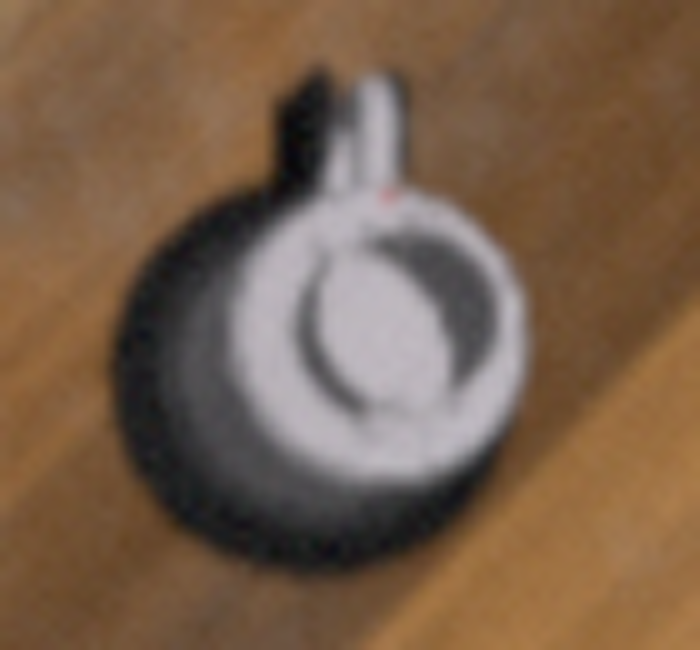

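View pics/shs.png

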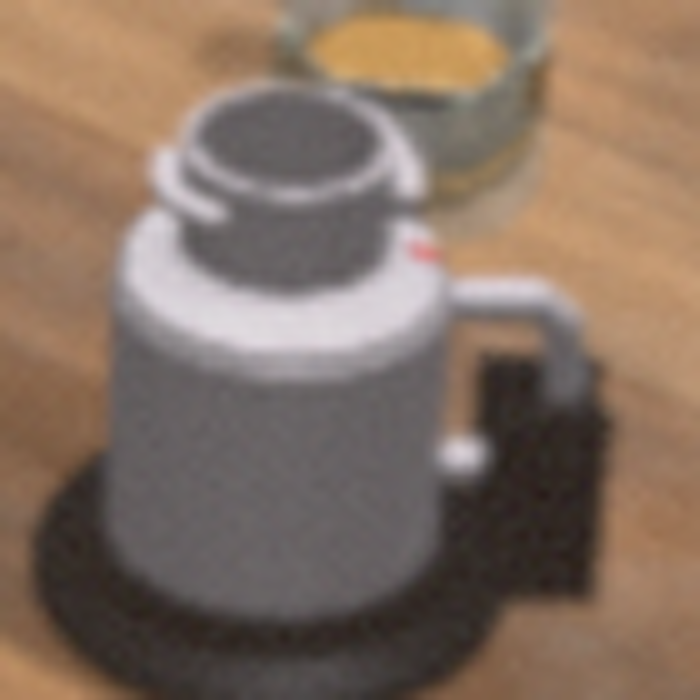

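View pics/rks.png

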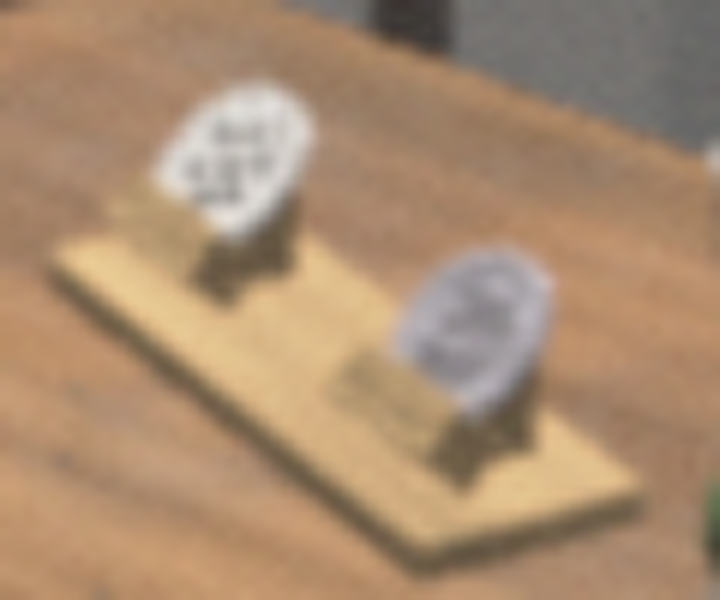

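```bash
python3 - <<'E'
from h import *
np.set_printoptions(precision=4,suppress=True)
T=lambda p:np.array([[370,160]])+(np.atleast_2d(p)+.5)/10-.5
S=lambda p:np.array([[320,240]])+(np.atleast_2d(p)+.5)/10-.5
print("top shoulder",onz("top",T([381,333]),.079))
print("top bore",onz("top",T([409,325]),.106))
print("stand base",onz("top",T([315,372]),.006))
print("side rim L,R,centre",onz("side",S([[180,141],[398,141],[289,141],[289,82],[289,200]]),.106))
print("tri mouth",tri(S([289,141]),T([409,325])))
print("red mark tri",tri(S([427,252]),T([388,195])))
print("handle top tip top",onz("top",T([378,75]),.066), onz("top",T([388,195]),.081))
K=lambda p:np.array([[195,170]])+(np.atleast_2d(p)+.5)/7-.5
k=onz("top",K([[107,352],[172,505],[642,260],[568,118]]),.012);print("rack",k,k.mean(0))
for a,b in((0,1),(1,2),(2,3),(3,0)): print(np.linalg.norm(k[a]-k[b]),np.degrees(np.arctan2(*(k[b]-k[a])[1::-1])))
Q=lambda p:np.array([[290,185]])+(np.atleast_2d(p)+.5)/12-.5
q=onz("side",Q([[50,255],[422,550],[640,487]]),.012);print("rack side",q)
print("disc tri",tri(Q([477,330]),K([507,218])), "white",tri(Q([237,160]),K([208,372])))
E
```

```text
top shoulder [[ 0.5699 -0.0158  0.079 ]]
top bore [[ 0.5678 -0.0155  0.106 ]]
stand base [[ 0.5707 -0.0169  0.006 ]]
side rim L,R,centre [[ 0.5482 -0.0156  0.106 ]
 [ 0.5915 -0.0177  0.106 ]
 [ 0.5698 -0.0166  0.106 ]
 [ 0.5727  0.0062  0.106 ]
 [ 0.5671 -0.0384  0.106 ]]
tri mouth [[ 0.5689 -0.0158  0.1053  0.0021]]
red mark tri [[ 0.6    -0.0181  0.0802  0.0026]]
handle top tip top [[ 0.632  -0.0204  0.066 ]] [[ 0.6012 -0.0181  0.081 ]]
rack [[0.5179 0.4432 0.012 ]
 [0.466  0.4203 0.012 ]
 [0.5479 0.2622 0.012 ]
 [0.5972 0.2877 0.012 ]] [0.5323 0.3534 0.012 ]
0.056737432857042684 -156.1966413560775
0.17804255060059837 -62.634379603249606
0.055551167815039104 27.2318495611932
0.1746502922011717 117.01236564376616
rack side [[0.464  0.416  0.012 ]
 [0.5449 0.2573 0.012 ]
 [0.5968 0.2854 0.012 ]]
disc tri [[0.5597 0.3049 0.0429 0.0017]] white [[0.5093 0.4024 0.0431 0.0013]]
```

```bash
cat >> h.py <<'E'
np.set_printoptions(precision=4,suppress=True)
def go(x,y,z,ang=None):
    s=env.state(); Rm=R.from_quat(s["eef_rot"]).as_matrix()
    cur=np.degrees(np.arctan2(Rm[1,0],Rm[0,0]))
    d=Rm.T@(np.array([x,y,z])-s["position"])*1000
    tw=0 if ang is None else -np.radians((ang-cur+180)%360-180)
    print("t",round(s["time"],2),"pos",s["position"],"jaw",round(cur,2),"tilt",Rm[:,2],"w",round(s["gripper_width"],4),"F",s["force"])
    print("shift mm",d.round(1),"twist",round(tw,4))
E
python3 -c "
from h import *
go(.5586,.3043,.16,117.1)"
```

```text
t 0.1 pos [0.2397 0.5219 0.2154] jaw 65.32 tilt [-0.0011 -0.0017 -1.    ] w 0.0939 F [-0.7143 -0.5007  0.0659]
shift mm [-64.4 380.6  55.4] twist -0.9038
```

Request:
{"fn": "send_rows", "kwargs": {
  "plan": [100,-8,45,0,-0.1,100,-16,90,0,-0.22,100,-24,135,10,-0.35,100,-32,180,15,-0.48,100,-40,225,20,-0.6]
}}

```text
time: 0.6
position: [0.4283, 0.3901, 0.1946]
eef_rot: [0.643, 0.766, -0.002, -0.0]
force: [-0.0, 0.1, -0.4]
gripper_width: 0.0941
```

```bash
python3 -c "
from h import *
go(.5586,.3043,.12,117.1)"
```

```text
t 0.6 pos [0.4283 0.3901 0.1946] jaw 100.0 tilt [-0.0021 -0.0022 -1.    ] w 0.0941 F [-0.0199  0.1168 -0.3775]
shift mm [-107.   113.6   74.5] twist -0.2984
```

Request:
{"fn": "send_rows", "kwargs": {
  "plan": [100,-27,28,10,-0.1,100,-54,56,25,-0.2,100,-81,84,45,-0.3,100,-107,113.6,65,-0.3,100,-107,113.6,74,-0.3]
}}

```text
time: 1.1
position: [0.561, 0.3005, 0.1176]
eef_rot: [0.523, 0.852, -0.003, -0.0]
force: [-0.5, 0.1, -0.1]
gripper_width: 0.0943
```

```bash
python3 - <<'E'
from h import *
go(.5586,.3043,.031,117.1)
t=env.snapshot("top");s=env.snapshot("side")
crop(t,190,150,320,250,6,"pics/a_t.png");crop(s,280,140,380,240,6,"pics/a_s.png")
print(proj("top",[[.5586,.3043,.039]]),proj("side",[[.5586,.3043,.039]]))
E
```

```text
t 1.1 pos [0.561  0.3005 0.1176] jaw 116.89 tilt [-0.0038 -0.0045 -1.    ] w 0.0943 F [-0.4773  0.0813 -0.1487]
shift mm [ 4.7  0.  86.6] twist -0.0037
[[267.4598 201.0301]] [[328.5653 213.4547]]
```

View pics/a_t.png

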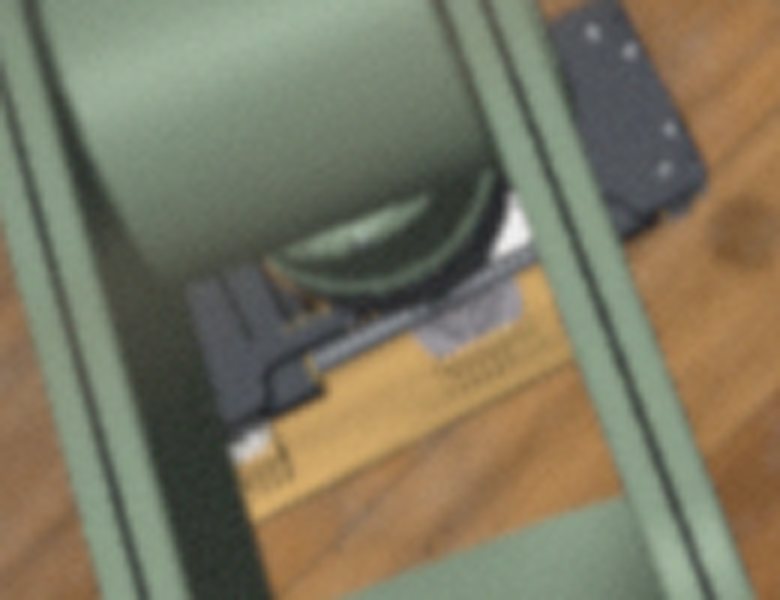

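View pics/a_s.png

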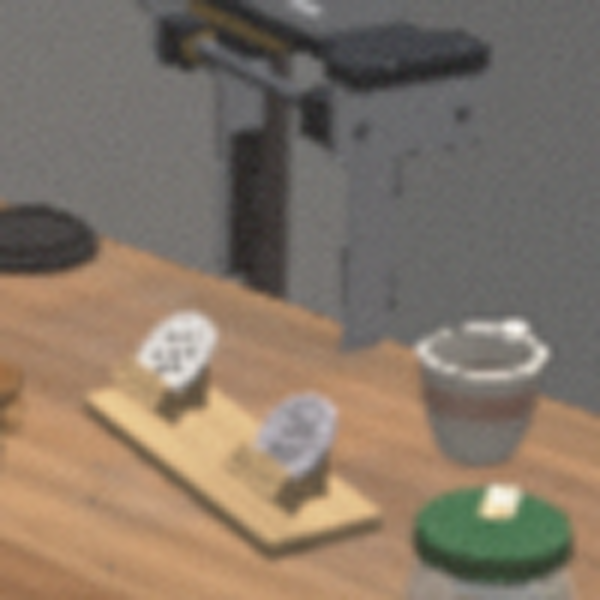

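Request:
{"fn": "send_rows", "kwargs": {
  "plan": [100,4.7,0,30,0,100,4.7,0,55,0,100,4.7,0,75,0,100,4.7,0,86,0,100,4.7,0,86,0]
}}

```text
time: 1.7
position: [0.5522, 0.3073, 0.0303]
eef_rot: [0.521, 0.853, -0.005, -0.003]
force: [0.3, -0.2, -0.5]
gripper_width: 0.094
```

```bash
python3 - <<'E'
from h import *
go(.5586,.3043,.031,117.1)
s=env.snapshot("side")
crop(s,280,160,380,240,8,"pics/b_s.png")
E
```

```text
t 1.7 pos [0.5522 0.3073 0.0303] jaw 117.16 tilt [-0.0108 -0.0048 -0.9999] w 0.094 F [ 0.3068 -0.1978 -0.4618]
shift mm [-5.6  4.3 -0.7] twist 0.001
```

View pics/b_s.png

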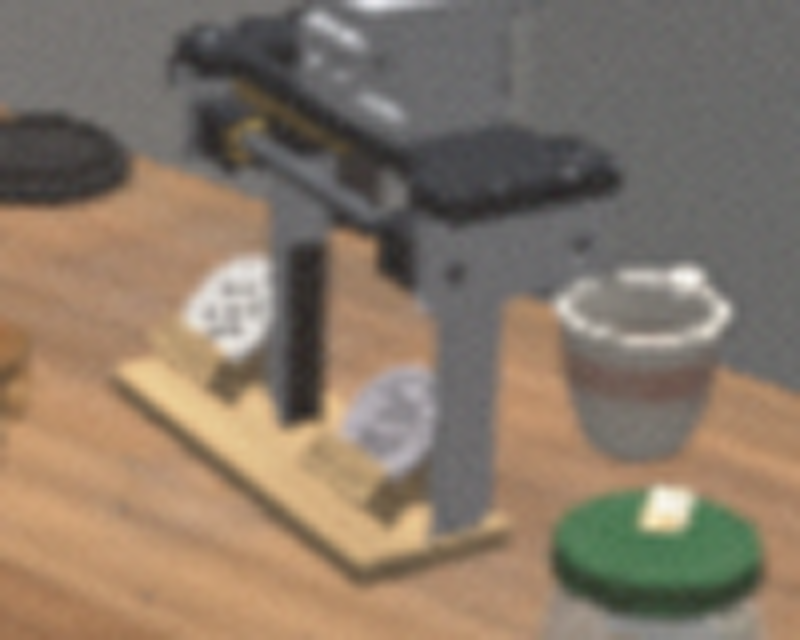

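Request:
{"fn": "send_rows", "kwargs": {
  "plan": [100,-5.6,4.3,0,0,100,-5.6,4.3,0,0]
}}

```text
time: 1.95
position: [0.5621, 0.305, 0.0338]
eef_rot: [0.522, 0.853, -0.002, -0.001]
force: [0.6, 0.0, 0.4]
gripper_width: 0.0938
```

```bash
python3 - <<'E'
from h import *
go(.5586,.3043,.031,117.1)
E
```

```text
t 1.95 pos [0.5621 0.305  0.0338] jaw 117.13 tilt [-0.0043 -0.0026 -1.    ] w 0.0938 F [0.6263 0.0458 0.3664]
shift mm [ 1.  -3.4  2.8] twist 0.0005
```

Request:
{"fn": "send_rows", "kwargs": {
  "plan": [100,1,-3.4,2.8,0,80,1,-3.4,2.8,0,65,1,-3.4,2.8,0]
}}

```text
time: 2.25
position: [0.5585, 0.3043, 0.0312]
eef_rot: [0.522, 0.853, -0.002, -0.001]
force: [-0.6, 0.6, 0.3]
gripper_width: 0.0812
```

```bash
python3 - <<'E'
from h import *
go(.5586,.3043,.031,117.1)
E
```

```text
t 2.25 pos [0.5585 0.3043 0.0312] jaw 117.13 tilt [-0.0042 -0.0025 -1.    ] w 0.0812 F [-0.6433  0.5513  0.3495]
shift mm [-0.   0.1  0.2] twist 0.0005
```

Request:
{"fn": "send_rows", "kwargs": {
  "plan": [58,0,0,0,0,56,0,0,0,0,54,0,0,0,0]
}}

```text
time: 2.55
position: [0.5585, 0.3043, 0.0312]
eef_rot: [0.522, 0.853, -0.002, -0.001]
force: [0.6, 0.5, -1.1]
gripper_width: 0.0575
```

```bash
python3 - <<'E'
from h import *
go(.5586,.3043,.031,117.1)
s=env.snapshot("side")
crop(s,300,180,380,240,10,"pics/c_s.png")
t=env.snapshot("top")
crop(t,240,170,300,220,10,"pics/c_t.png")
E
```

```text
t 2.55 pos [0.5585 0.3043 0.0312] jaw 117.13 tilt [-0.0042 -0.0025 -1.    ] w 0.0575 F [ 0.6267  0.5027 -1.077 ]
shift mm [-0.   0.1  0.2] twist 0.0005
```

View pics/c_s.png

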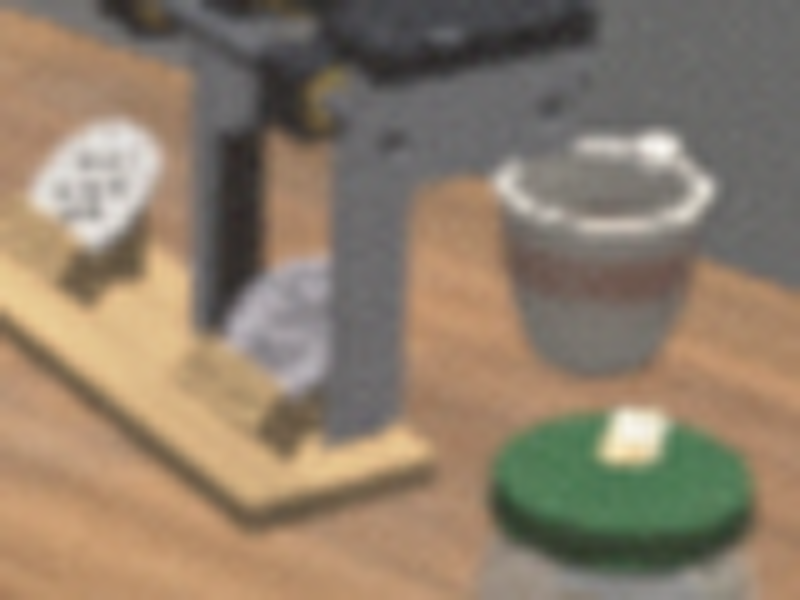

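View pics/c_t.png

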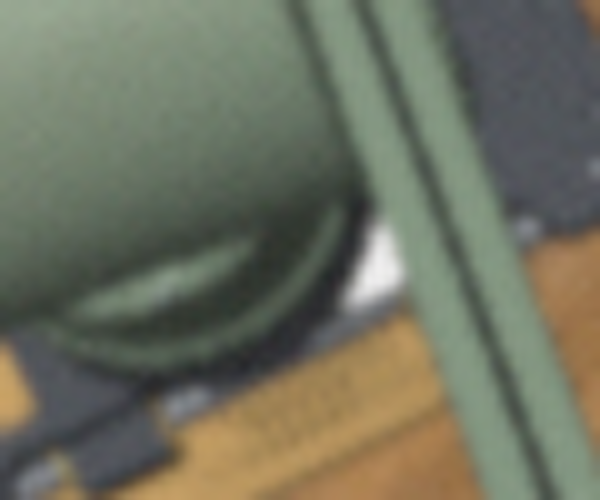

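Request:
{"fn": "send_rows", "kwargs": {
  "plan": [48,0,0,0,0,44,0,0,0,0,40,0,0,0,0,40,0,0,0,0]
}}

```text
time: 3.05
position: [0.5584, 0.3048, 0.0313]
eef_rot: [0.522, 0.853, -0.002, -0.001]
force: [-0.9, 2.8, 0.6]
gripper_width: 0.045
```

```bash
python3 - <<'E'
from h import *
go(.5586,.3043,.031,117.1)
c,s_=np.cos(np.radians(27.1)),np.sin(np.radians(27.1))
p=env.state()["position"]; 
go(*(p+np.array([c*.02,s_*.02,.02])))
go(*(p+np.array([c*.02,s_*.02,.10])))
E
```

```text
t 3.05 pos [0.5584 0.3048 0.0313] jaw 117.13 tilt [-0.0041 -0.0016 -1.    ] w 0.045 F [-0.8501  2.7698  0.6341]
shift mm [-0.6 -0.1  0.3] twist 0.0005
t 3.05 pos [0.5584 0.3048 0.0313] jaw 117.13 tilt [-0.0041 -0.0016 -1.    ] w 0.045 F [-0.8501  2.7698  0.6341]
shift mm [ -0.   19.9 -20.1] twist 0
t 3.05 pos [0.5584 0.3048 0.0313] jaw 117.13 tilt [-0.0041 -0.0016 -1.    ] w 0.045 F [-0.8501  2.7698  0.6341]
shift mm [   0.    19.6 -100.1] twist 0
```

Request:
{"fn": "send_rows", "kwargs": {
  "plan": [40,0,4,-4,0,40,0,9,-9,0,40,0,14,-14,0,40,0,20,-20,0,40,0,22,-30,0]
}}

```text
time: 3.55
position: [0.5787, 0.3149, 0.0615]
eef_rot: [0.522, 0.853, -0.002, -0.001]
force: [0.9, 0.0, -0.3]
gripper_width: 0.0445
```

```bash
python3 - <<'E'
from h import *
go(.5586,.3043,.16,117.1)
s=env.snapshot("side")
crop(s,300,160,380,220,10,"pics/d_s.png")
E
```

```text
t 3.55 pos [0.5787 0.3149 0.0615] jaw 117.12 tilt [-0.0042 -0.0019 -1.    ] w 0.0445 F [ 0.9144  0.0131 -0.2896]
shift mm [ -0.3 -23.2 -98.4] twist 0.0004
```

View pics/d_s.png

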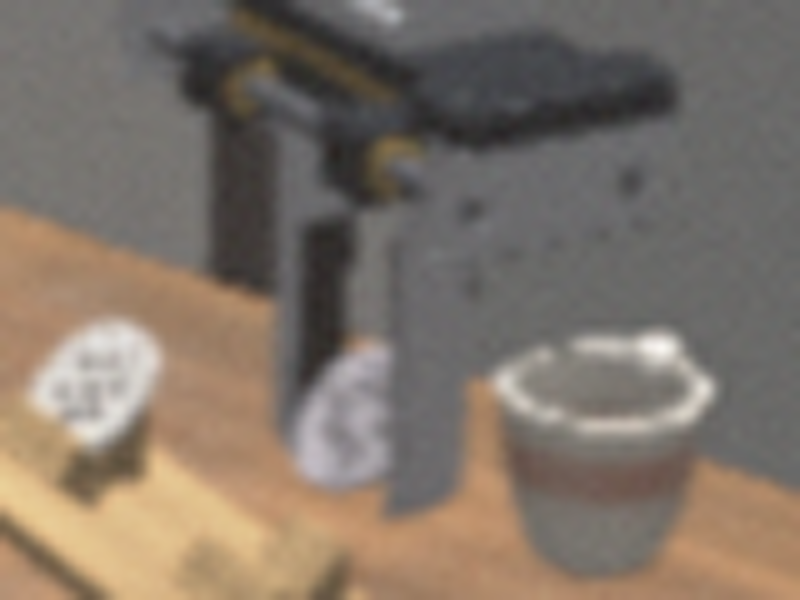

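```bash
python3 - <<'E'
from h import *
go(.5695,-.0163,.17,86.5)
E
```

```text
t 3.6 pos [0.5803 0.3157 0.064 ] jaw 117.13 tilt [-0.0004 -0.0004 -1.    ] w 0.0441 F [-0.1152 -0.0408  0.5967]
shift mm [-290.5 -161.  -105.9] twist 0.5345
```

Request:
{"fn": "send_rows", "kwargs": {
  "plan": [40,0,0,-45,0,40,-15,-8,-85,0.05,40,-50,-27,-106,0.15,40,-90,-49,-106,0.25,40,-130,-71,-106,0.35]
}}

```text
time: 4.1
position: [0.5773, 0.1666, 0.1724]
eef_rot: [0.663, 0.748, 0.001, 0.001]
force: [0.8, 0.1, -1.4]
gripper_width: 0.0443
```

```bash
python3 - <<'E'
from h import *
go(.5695,-.0163,.17,86.5)
E
```

```text
t 4.1 pos [0.5773 0.1666 0.1724] jaw 96.92 tilt [ 0.0037 -0.0001 -1.    ] w 0.0443 F [ 0.7871  0.1301 -1.3693]
shift mm [-180.7  -29.8    2.4] twist 0.1818
```

Request:
{"fn": "send_rows", "kwargs": {
  "plan": [40,-45,-7,1,0.05,40,-90,-15,2,0.1,40,-135,-22,2,0.15,40,-180,-30,2,0.18,40,-180,-30,2,0.18]
}}

```text
time: 4.6
position: [0.5692, -0.0212, 0.1712]
eef_rot: [0.73, 0.683, 0.001, 0.003]
force: [0.5, 0.1, -0.7]
gripper_width: 0.0443
```

```bash
python3 - <<'E'
from h import *
go(.5695,-.0163,.17,86.5)
s=env.snapshot("side");t=env.snapshot("top")
crop(s,310,190,390,310,6,"pics/e_s.png")
crop(t,360,140,450,230,7,"pics/e_t.png")
go(.5695,-.0163,.17,86.5)
E
```

```text
t 4.6 pos [ 0.5692 -0.0212  0.1712] jaw 86.2 tilt [ 0.0046 -0.0027 -1.    ] w 0.0443 F [ 0.4818  0.0818 -0.7085]
shift mm [ 4.9 -0.1  1.2] twist -0.0052
t 4.7 pos [ 0.5693 -0.0167  0.1709] jaw 86.45 tilt [ 0.0043  0.0002 -1.    ] w 0.0447 F [-0.8246  0.8409 -0.186 ]
shift mm [0.4 0.2 0.9] twist -0.0008
```

View pics/e_s.png

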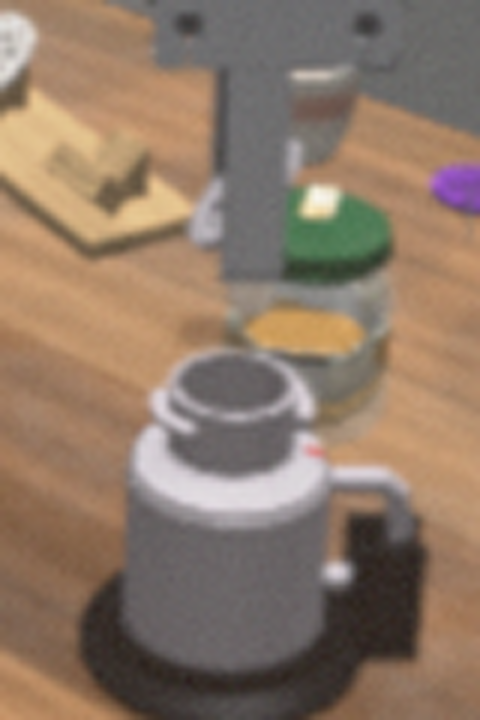

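View pics/e_t.png

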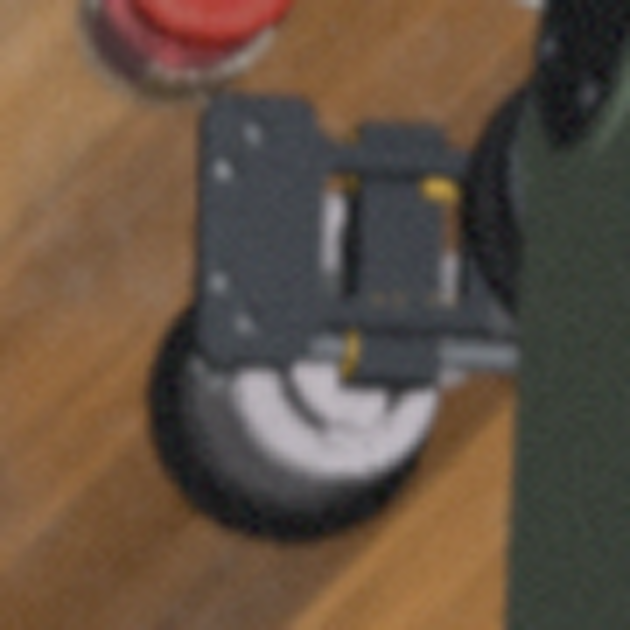

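```bash
python3 - <<'E'
from h import *
h=np.radians(-3.5);X=np.array([np.cos(h),np.sin(h),0]);Y=np.array([-np.sin(h),np.cos(h),0]);Z=np.array([0,0,1])
img=cv2.imread("pics/e_s.png")
s=env.state();p=s["position"]+np.array([-.0002,-.0025,.008])
for th,col in((45,(0,0,255)),(60,(0,255,0))):
  for n_ in(-.00175,.00175):
    th_=np.radians(th);u=X*np.cos(th_)+Z*np.sin(th_);n=-X*np.sin(th_)+Z*np.cos(th_)
    a=np.linspace(0,2*np.pi,60);P=p+n*n_+.023*(np.outer(np.cos(a),u)+np.outer(np.sin(a),Y))
    q=(proj("side",P)-[310,190]+.5)*6
    cv2.polylines(img,[q.astype(int)],True,col)
cv2.imwrite("pics/e_s2.png",img[60:320])
E
```

```text
(no output)
```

View pics/e_s2.png

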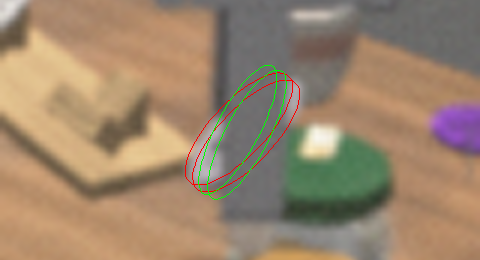

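```bash
python3 - <<'E'
from h import *
go(.5643,-.0160,.119,86.5)
E
```

```text
t 4.7 pos [ 0.5693 -0.0167  0.1709] jaw 86.45 tilt [ 0.0043  0.0002 -1.    ] w 0.0447 F [-0.8246  0.8409 -0.186 ]
shift mm [ 0.4 -5.2 51.9] twist -0.0008
```

Request:
{"fn": "send_rows", "kwargs": {
  "plan": [40,0.4,-5.2,15,0,40,0.4,-5.2,30,0,40,0.4,-5.2,42,0,40,0.4,-5.2,51,0,40,0.4,-5.2,51,0]
}}

```text
time: 5.2
position: [0.5634, -0.0152, 0.1181]
eef_rot: [0.728, 0.685, 0.001, 0.0]
force: [0.1, 0.9, 0.0]
gripper_width: 0.0444
```

```bash
python3 - <<'E'
from h import *
s=env.snapshot("side")
crop(s,310,210,390,290,8,"pics/f_s.png")
go(.5643,-.0160,.1145,86.5)
E
```

```text
t 5.25 pos [ 0.5639 -0.0154  0.119 ] jaw 86.5 tilt [ 0.0026  0.0006 -1.    ] w 0.0447 F [ 0.4799  0.5329 -0.3894]
shift mm [-0.5  0.4  4.5] twist 0.0
```

View pics/f_s.png

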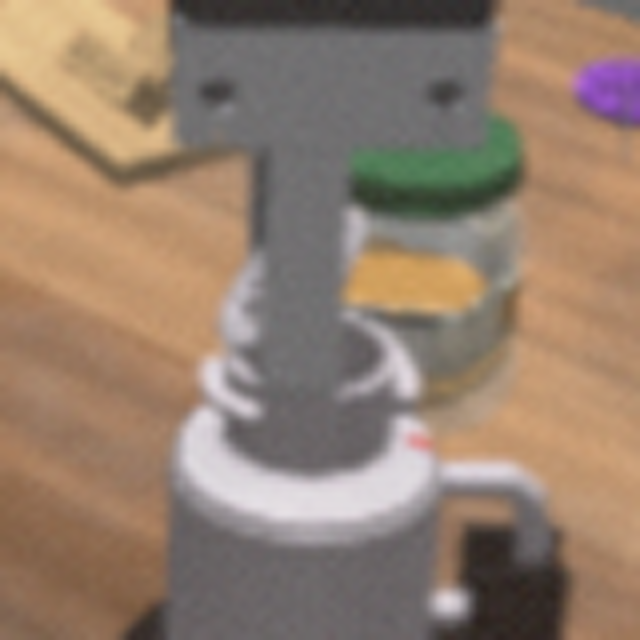

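Request:
{"fn": "send_rows", "kwargs": {
  "plan": [40,-0.4,0.2,3,0,40,-0.4,0.5,5,0,40,-0.4,1.5,6.5,0,40,-0.4,2.0,7,0]
}}

```text
time: 5.65
position: [0.5671, -0.0162, 0.1128]
eef_rot: [0.728, 0.685, 0.002, 0.002]
force: [0.8, 0.3, 1.5]
gripper_width: 0.0441
```

```bash
python3 - <<'E'
from h import *
go(.5643,-.0160,.1145,86.5)
s=env.snapshot("side")
crop(s,310,210,390,290,8,"pics/g_s.png")
go(.5643,-.0160,.1145,86.5)
E
```

```text
t 5.65 pos [ 0.5671 -0.0162  0.1128] jaw 86.49 tilt [ 0.0054  0.0002 -1.    ] w 0.0441 F [0.8452 0.2969 1.4586]
shift mm [ 0.  -2.8 -1.7] twist -0.0001
t 5.7 pos [ 0.5672 -0.0162  0.1126] jaw 86.49 tilt [ 0.0054  0.0002 -1.    ] w 0.0446 F [2.149  0.1567 1.6846]
shift mm [ 0.  -2.8 -1.9] twist -0.0001
```

View pics/g_s.png

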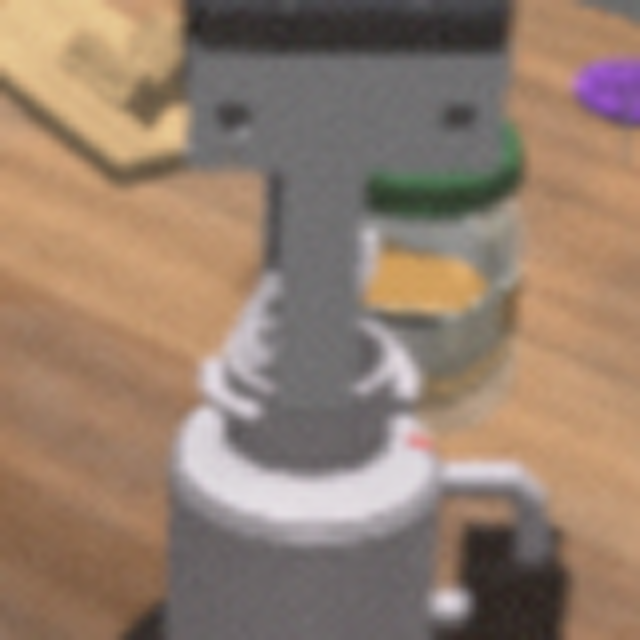

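```bash
python3 - <<'E'
from h import *
img=cv2.imread("pics/g_s.png")
v=cv2.resize(img[220:440,170:430],None,fx=3,fy=3,interpolation=cv2.INTER_CUBIC)
a=np.linspace(0,2*np.pi,90)
def dr(P,col):
    q=((proj("side",P)-[310,210]+.5)*8-[170,220])*3
    cv2.polylines(v,[q.astype(int)],True,col)
m=np.array([.5693,-.0163,.106])
for r,c in((.0215,(0,255,0)),(.019,(0,255,0))): dr(m+r*np.c_[np.cos(a),np.sin(a),0*a],c)
h=np.radians(-3.5);X=np.array([np.cos(h),np.sin(h),0]);Y=np.array([-np.sin(h),np.cos(h),0]);Z=np.array([0,0,1])
p=np.array([.5672,-.0162,.1206]);th=np.radians(45)
u=X*np.cos(th)+Z*np.sin(th);n=-X*np.sin(th)+Z*np.cos(th)
dr(p-n*.00175+.023*(np.outer(np.cos(a),u)+np.outer(np.sin(a),Y)),(0,0,255))
cv2.imwrite("pics/g2.png",v)
E
```

```text
(no output)
```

View pics/g2.png

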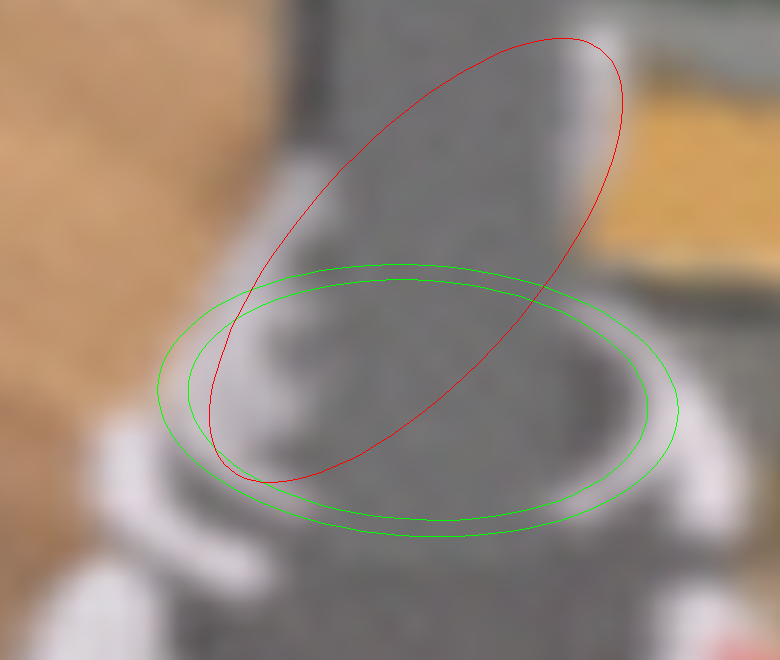

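```bash
python3 - <<'E'
from h import *
go(.5640,-.0160,.1195,86.5)
E
```

```text
t 5.7 pos [ 0.5672 -0.0162  0.1126] jaw 86.49 tilt [ 0.0054  0.0002 -1.    ] w 0.0446 F [2.149  0.1567 1.6846]
shift mm [ 0.  -3.1 -6.9] twist -0.0001
```

Request:
{"fn": "send_rows", "kwargs": {
  "plan": [40,0,-1,-7,0,40,0,-3,-7,0,40,0,-3.2,-7,0]
}}

```text
time: 6.0
position: [0.5635, -0.016, 0.1197]
eef_rot: [0.728, 0.685, 0.002, 0.002]
force: [-1.0, 0.2, 0.2]
gripper_width: 0.0443
```

```bash
python3 - <<'E'
from h import *
go(.5640,-.0160,.1195,86.5)
E
```

```text
t 6.0 pos [ 0.5635 -0.016   0.1197] jaw 86.49 tilt [ 0.0049  0.0002 -1.    ] w 0.0443 F [-1.0362  0.229   0.2215]
shift mm [0.  0.5 0.2] twist -0.0002
```

Now straight down without the sideways shift.

Request:
{"fn": "send_rows", "kwargs": {
  "plan": [40,0,0.3,3,0,40,0,0.3,5,0,40,0,0.3,7,0,40,0,0.3,8,0]
}}

```text
time: 6.4
position: [0.5649, -0.0161, 0.1129]
eef_rot: [0.728, 0.685, 0.003, 0.002]
force: [-0.4, 0.3, 7.2]
gripper_width: 0.0441
```

```bash
python3 - <<'E'
from h import *
s=env.snapshot("side")
crop(s,330,235,375,270,16,"pics/h_s.png")
go(.5640,-.0160,.1195,86.5)
E
```

```text
t 6.45 pos [ 0.5649 -0.016   0.1129] jaw 86.49 tilt [ 0.0071  0.     -1.    ] w 0.0443 F [-0.7082  0.2381  6.5736]
shift mm [-0.  -0.9 -6.6] twist -0.0001
```

View pics/h_s.png

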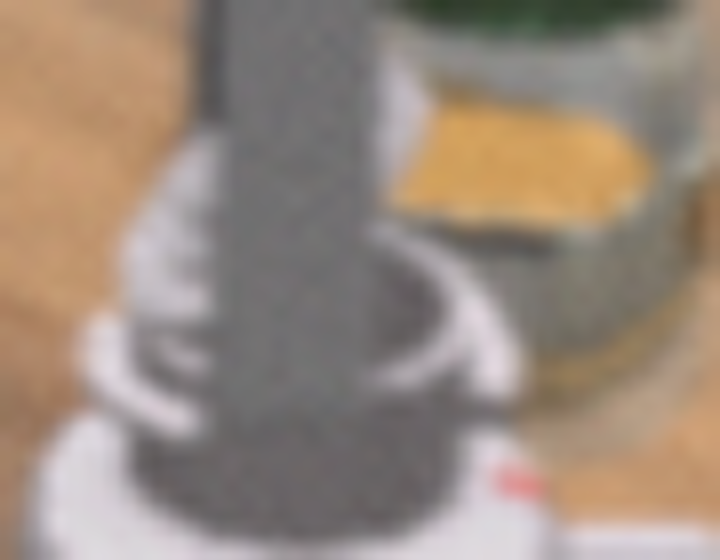

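Request:
{"fn": "send_rows", "kwargs": {
  "plan": [40,0,-0.5,1.5,0,40,0,0,3,0,40,0,1,4.5,0,40,0,2,5.5,0]
}}

```text
time: 6.85
position: [0.5678, -0.0162, 0.1086]
eef_rot: [0.728, 0.685, 0.003, 0.003]
force: [-1.2, 0.6, 5.2]
gripper_width: 0.0446
```

```bash
python3 - <<'E'
from h import *
s=env.snapshot("side")
crop(s,330,235,375,270,16,"pics/i_s.png")
go(.5693,-.0160,.1000,86.5)
E
```

```text
t 6.9 pos [ 0.5679 -0.0162  0.1085] jaw 86.49 tilt [ 0.0088 -0.0001 -1.    ] w 0.0445 F [0.123  0.5229 5.8827]
shift mm [0.3 1.4 8.5] twist -0.0002
```

View pics/i_s.png

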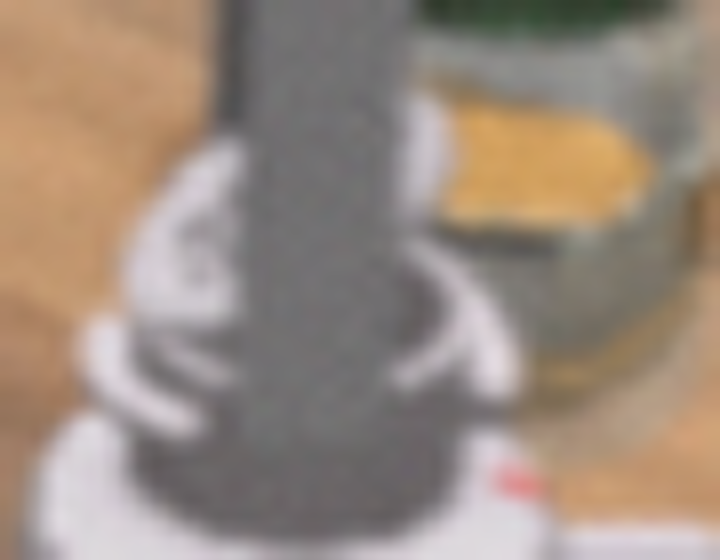

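Request:
{"fn": "send_rows", "kwargs": {
  "plan": [40,0,0,2,0,40,0,0.3,4,0,40,0,0.6,6,0,40,0,0.8,7,0]
}}

```text
time: 7.3
position: [0.5704, -0.0164, 0.1029]
eef_rot: [0.728, 0.685, 0.004, 0.004]
force: [0.3, 0.9, 5.0]
gripper_width: 0.0445
```

```bash
python3 - <<'E'
from h import *
s=env.snapshot("side")
crop(s,330,235,375,270,16,"pics/j_s.png")
go(.5693,-.0160,.1000,86.5)
E
```

```text
t 7.35 pos [ 0.5704 -0.0164  0.1028] jaw 86.49 tilt [ 0.0125 -0.0004 -0.9999] w 0.0448 F [ 2.0228 -0.1745  5.7889]
shift mm [ 0.3 -1.2  2.8] twist -0.0002
```

View pics/j_s.png

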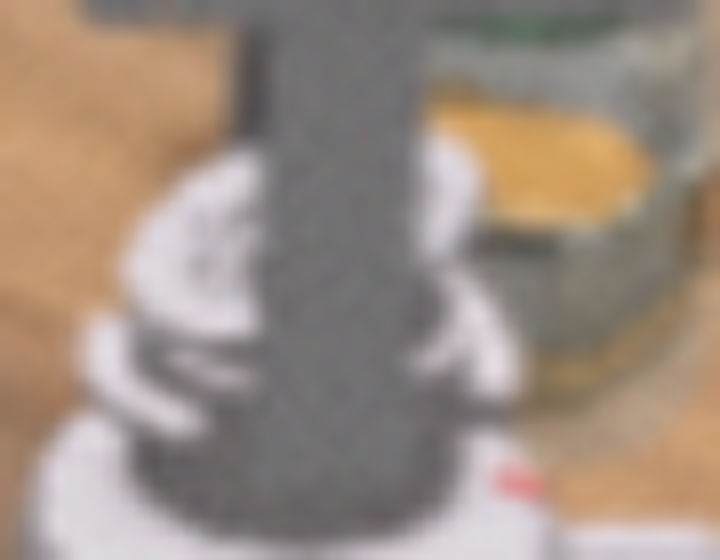

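Request:
{"fn": "send_rows", "kwargs": {
  "plan": [40,0,-0.8,1,0,40,0,-1.3,2.5,0,40,0,-1.3,4,0,40,0,-1.3,5,0]
}}

```text
time: 7.75
position: [0.5711, -0.0165, 0.0991]
eef_rot: [0.728, 0.685, 0.006, 0.006]
force: [1.8, 0.8, 5.2]
gripper_width: 0.0443
```

```bash
python3 - <<'E'
from h import *
s=env.snapshot("side")
crop(s,330,235,375,270,16,"pics/k_s.png")
go(.5693,-.0160,.1000,86.5)
E
```

```text
t 7.8 pos [ 0.571  -0.0165  0.099 ] jaw 86.48 tilt [ 0.0165 -0.0008 -0.9999] w 0.0446 F [2.2049 0.7323 6.3467]
shift mm [ 0.4 -1.7 -1. ] twist -0.0003
```

View pics/k_s.png

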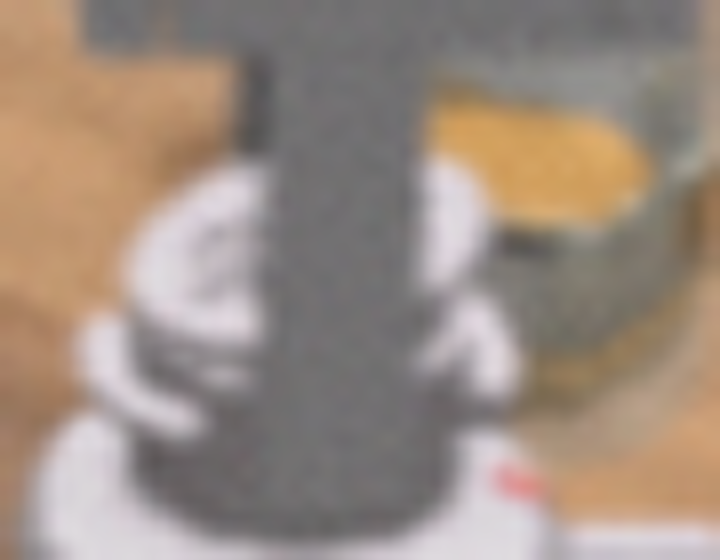

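Request:
{"fn": "send_rows", "kwargs": {
  "plan": [40,0.3,-1.5,-1,0,40,0.3,-2.5,-1,0,40,0.3,-2.5,0,0,40,0.3,-2.5,1.5,0]
}}

```text
time: 8.2
position: [0.5687, -0.0162, 0.0978]
eef_rot: [0.728, 0.685, 0.006, 0.006]
force: [0.1, 0.2, 6.9]
gripper_width: 0.0445
```

```bash
python3 - <<'E'
from h import *
s=env.snapshot("side")
crop(s,330,235,375,270,16,"pics/l_s.png")
go(.5693,-.0160,.1000,86.5)
E
```

```text
t 8.25 pos [ 0.5687 -0.0161  0.0977] jaw 86.48 tilt [ 0.0169 -0.0009 -0.9999] w 0.0445 F [ 0.7383 -1.0742  5.1786]
shift mm [ 0.2  0.6 -2.3] twist -0.0003
```

View pics/l_s.png

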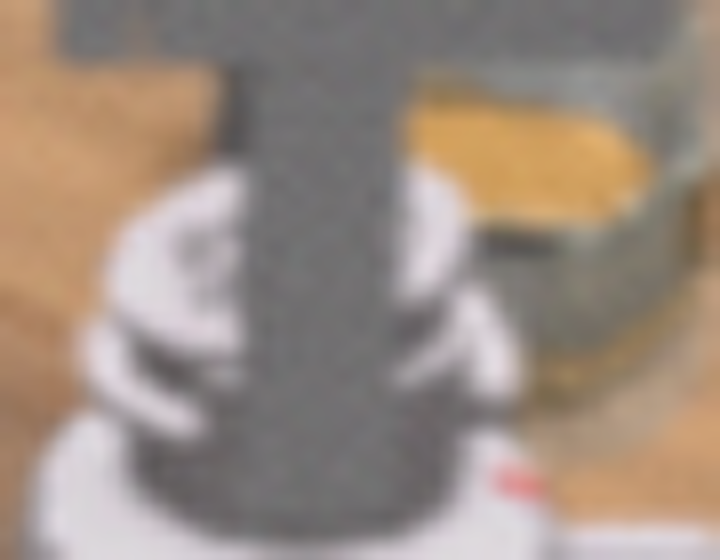

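Request:
{"fn": "send_rows", "kwargs": {
  "plan": [40,0.2,0.8,0,0,40,0.2,1.5,1,0,40,0.2,1.5,2.5,0,40,0.2,1.5,3.5,0]
}}

```text
time: 8.65
position: [0.5699, -0.0162, 0.0943]
eef_rot: [0.728, 0.685, 0.005, 0.006]
force: [-0.3, -0.4, 5.8]
gripper_width: 0.0447
```

```bash
python3 - <<'E'
from h import *
s=env.snapshot("side")
crop(s,330,235,375,270,16,"pics/m_s.png")
go(.5693,-.0160,.1000,86.5)
E
```

```text
t 8.7 pos [ 0.5699 -0.0162  0.0942] jaw 86.48 tilt [ 0.016  -0.0012 -0.9999] w 0.0443 F [-1.7635 -0.5167  5.1263]
shift mm [ 0.2 -0.5 -5.8] twist -0.0003
```

View pics/m_s.png

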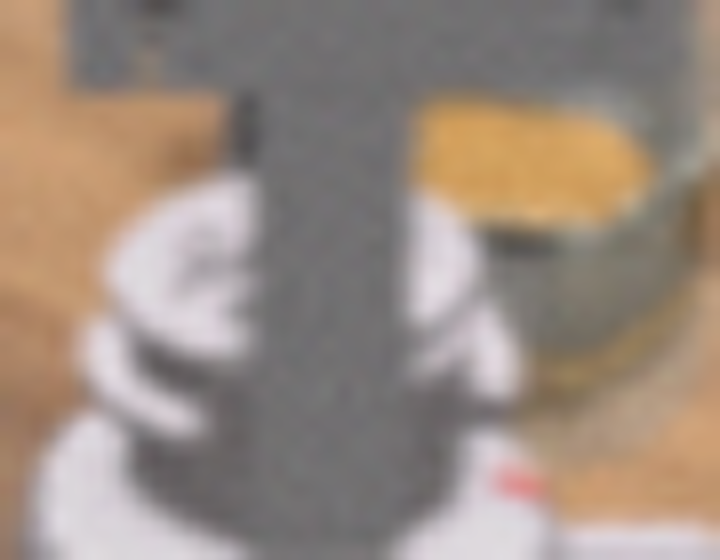

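Request:
{"fn": "send_rows", "kwargs": {
  "plan": [48,0.2,0.5,-1,0,54,0.2,0.5,-2,0,60,0.2,0.5,-2,0,60,0.2,0.5,-2,0]
}}

```text
time: 9.1
position: [0.5699, -0.0159, 0.0956]
eef_rot: [0.728, 0.685, 0.005, 0.005]
force: [-0.9, 0.4, -0.5]
gripper_width: 0.0564
```

```bash
python3 - <<'E'
from h import *
s=env.snapshot("side")
crop(s,330,235,375,270,16,"pics/n_s.png")
go(.5693,-.0160,.1000,86.5)
E
```

```text
t 9.15 pos [ 0.57   -0.0159  0.0957] jaw 86.49 tilt [ 0.0151 -0.0009 -0.9999] w 0.0563 F [-0.5127  0.7167 -0.0716]
shift mm [-0.2 -0.6 -4.3] twist -0.0003
```

View pics/n_s.png

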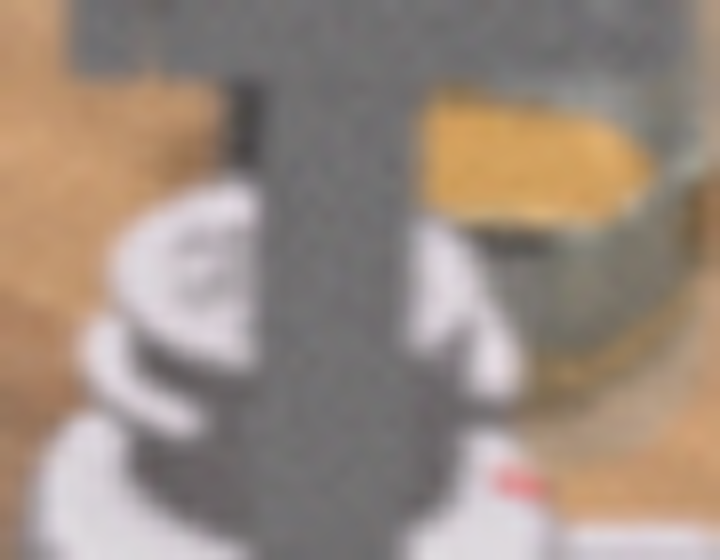

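Request:
{"fn": "send_rows", "kwargs": {
  "plan": [75,0,-0.5,0,0,80,0,0,-15,0,80,0,0,-40,0,80,0,0,-75,0,80,20,-20,-95,-0.1]
}}

```text
time: 9.65
position: [0.5532, 0.0035, 0.1949]
eef_rot: [0.693, 0.72, 0.007, 0.009]
force: [0.3, 0.7, 0.2]
gripper_width: 0.0751
```

```bash
python3 - <<'E'
from h import *
go(.4581,.134,.09,124.4)
E
```

```text
t 9.65 pos [0.5532 0.0035 0.1949] jaw 92.2 tilt [ 0.0225 -0.0029 -0.9997] w 0.0751 F [0.2875 0.7171 0.1993]
shift mm [134.5 -92.3 102.4] twist -0.5621
```

Request:
{"fn": "send_rows", "kwargs": {
  "plan": [80,30,-20,10,-0.12,80,60,-41,25,-0.25,80,90,-62,50,-0.38,80,120,-82,75,-0.5,80,134,-92,90,-0.56]
}}

```text
time: 10.15
position: [0.4554, 0.1354, 0.1016]
eef_rot: [0.465, 0.885, 0.004, 0.01]
force: [-0.0, -0.0, -0.2]
gripper_width: 0.0754
```

```bash
python3 - <<'E'
from h import *
go(.4581,.134,.014,124.4)
s=env.snapshot("side");t=env.snapshot("top")
crop(s,325,225,385,275,12,"pics/o_s.png")
crop(t,370,150,440,220,10,"pics/o_t.png")
go(.4581,.134,.014,124.4)
E
```

```text
t 10.15 pos [0.4554 0.1354 0.1016] jaw 124.59 tilt [ 0.0204 -0.0024 -0.9998] w 0.0754 F [-0.0464 -0.0386 -0.1922]
shift mm [-1.5  0.  87.7] twist 0.0032
t 10.25 pos [0.4548 0.1349 0.1009] jaw 124.45 tilt [ 0.0174 -0.0031 -0.9998] w 0.0753 F [ 0.3188 -0.7035  0.3538]
shift mm [-1.5  1.2 86.9] twist 0.001
```

View pics/o_s.png

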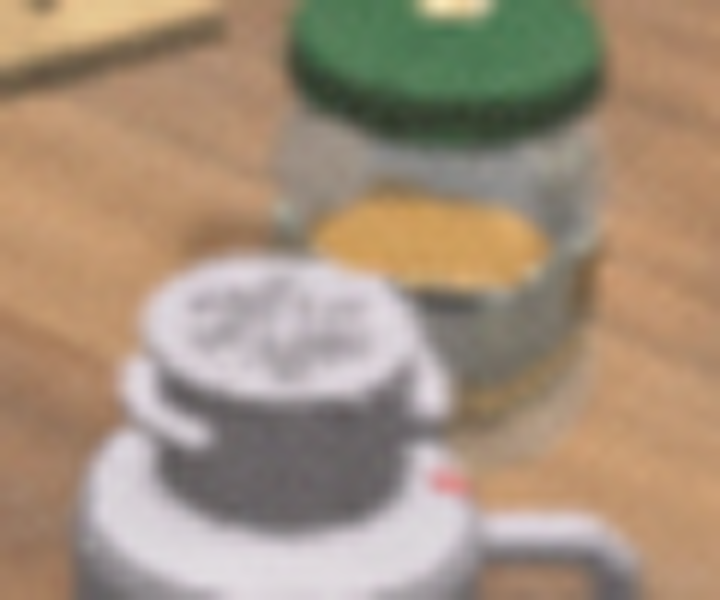

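View pics/o_t.png

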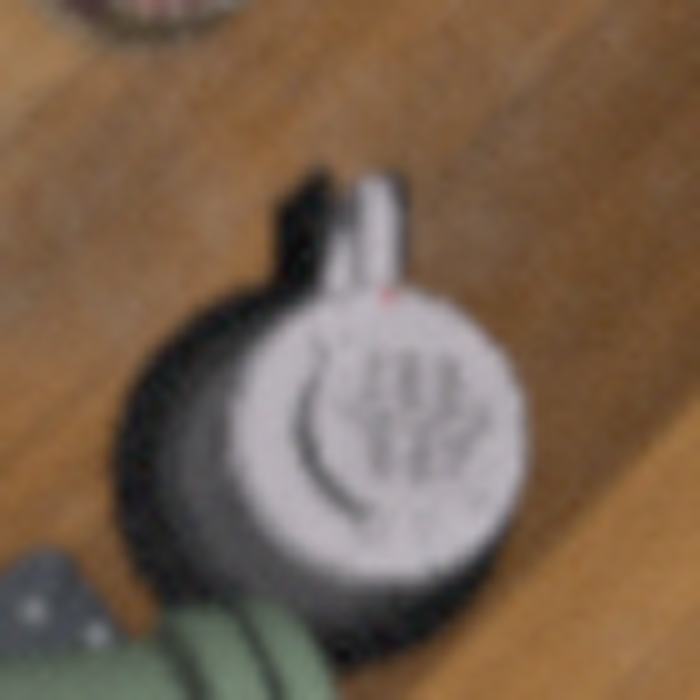

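```bash
python3 - <<'E'
from h import *
S=lambda p:np.array([[325,225]])+(np.atleast_2d(p)+.5)/12-.5
T=lambda p:np.array([[370,150]])+(np.atleast_2d(p)+.5)/10-.5
print(tri(S([280,328]),T([416,423])))
print(onz("side",S([[142,328],[418,328],[280,255],[280,400]]),.1095))
E
```

```text
[[ 0.5681 -0.0162  0.1098  0.0009]]
[[ 0.5459 -0.0145  0.1095]
 [ 0.5915 -0.0167  0.1095]
 [ 0.5717  0.0081  0.1095]
 [ 0.5659 -0.0378  0.1095]]
```

Request:
{"fn": "send_rows", "kwargs": {
  "plan": [80,-1.5,1.2,30,0,80,-1.5,1.2,55,0,80,-1.5,1.2,72,0,80,-1.5,1.2,80,0,80,-1.5,1.2,80,0]
}}

```text
time: 10.75
position: [0.4589, 0.1335, 0.0212]
eef_rot: [0.467, 0.884, 0.003, 0.008]
force: [0.1, 0.9, 0.8]
gripper_width: 0.0754
```

```bash
python3 - <<'E'
from h import *
s=env.snapshot("side")
crop(s,255,200,335,270,9,"pics/p_s.png")
go(.4581,.134,.0145,124.4)
E
```

```text
t 10.8 pos [0.4594 0.1336 0.0219] jaw 124.38 tilt [ 0.0189 -0.003  -0.9998] w 0.0747 F [-0.2484  0.1612 -0.9052]
shift mm [ 1.1 -1.   7.3] twist -0.0004
```

View pics/p_s.png

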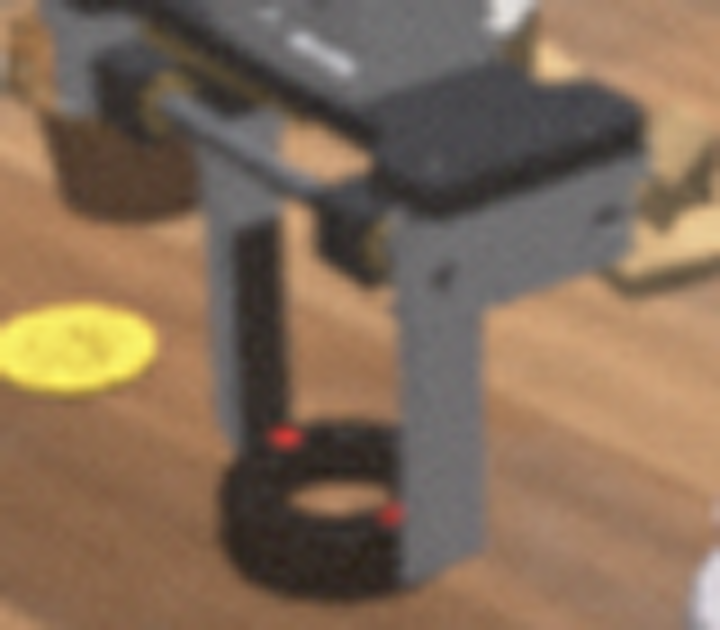

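Request:
{"fn": "send_rows", "kwargs": {
  "plan": [80,1.1,-1,4,0,80,1.1,-1,7,0,75,1.1,-1,7,0,68,1.1,-1,7,0,64,1.1,-1,7,0]
}}

```text
time: 11.3
position: [0.4582, 0.1341, 0.0151]
eef_rot: [0.466, 0.885, 0.003, 0.009]
force: [-0.4, 0.5, -0.0]
gripper_width: 0.064
```

Request:
{"fn": "send_rows", "kwargs": {
  "plan": [58,0,0,0,0,56,0,0,0,0,56,0,0,0,0]
}}

```text
time: 11.6
position: [0.4582, 0.1341, 0.0151]
eef_rot: [0.466, 0.885, 0.003, 0.009]
force: [1.1, -0.3, 0.0]
gripper_width: 0.0636
```

```bash
python3 - <<'E'
from h import *
go(.4581,.134,.0145,124.4)
go(.4581,.134,.17,100)
E
```

```text
t 11.6 pos [0.4582 0.1341 0.0151] jaw 124.39 tilt [ 0.0193 -0.003  -0.9998] w 0.0636 F [ 1.079  -0.3039  0.0029]
shift mm [-0.  -0.1  0.6] twist -0.0002
t 11.6 pos [0.4582 0.1341 0.0151] jaw 124.39 tilt [ 0.0193 -0.003  -0.9998] w 0.0636 F [ 1.079  -0.3039  0.0029]
shift mm [  -2.1    2.1 -154.9] twist 0.4256
```

Request:
{"fn": "send_rows", "kwargs": {
  "plan": [56,0,0,-30,0,56,0,0,-70,0,56,0,0,-110,0,56,-2,2,-145,0.05,56,-2,2,-155,0.1]
}}

```text
time: 12.1
position: [0.4611, 0.1344, 0.175]
eef_rot: [0.511, 0.86, 0.006, 0.013]
force: [0.1, 0.8, -0.9]
gripper_width: 0.0635
```

```bash
python3 - <<'E'
from h import *
go(.5690,-.016,.165,100)
s=env.snapshot("side")
crop(s,255,160,335,230,9,"pics/q_s.png")
E
```

```text
t 12.1 pos [0.4611 0.1344 0.175 ] jaw 118.54 tilt [ 0.0281 -0.0021 -0.9996] w 0.0635 F [ 0.0922  0.8231 -0.9152]
shift mm [-183.4   22.6   13.3] twist 0.3236
```

View pics/q_s.png

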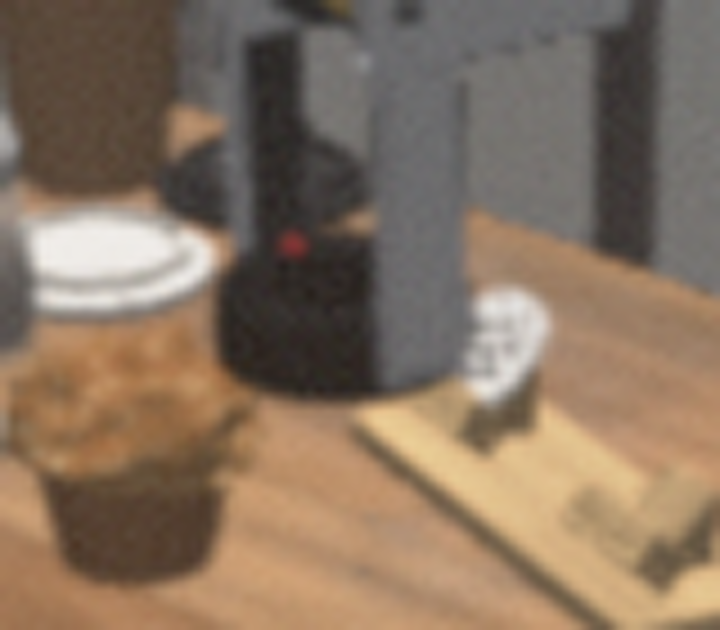

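Request:
{"fn": "send_rows", "kwargs": {
  "plan": [56,-40,5,0,0.07,56,-80,10,0,0.14,56,-120,15,0,0.21,56,-160,20,0,0.28,56,-182,23,0,0.32]
}}

```text
time: 12.65
position: [0.5688, -0.0172, 0.177]
eef_rot: [0.643, 0.766, 0.008, 0.011]
force: [-0.1, 1.5, -0.7]
gripper_width: 0.0637
```

Request:
{"fn": "send_rows", "kwargs": {
  "plan": [56,0,0,0,0,56,0,0,-15,0,56,0,0,-30,0,56,0,0,-40,0,56,0,0,-40,0]
}}

```text
time: 13.15
position: [0.5691, -0.0164, 0.2205]
eef_rot: [0.642, 0.766, 0.009, 0.014]
force: [1.2, -0.4, 0.1]
gripper_width: 0.0637
```

```bash
python3 - <<'E'
from h import *
go(.5690,-.016,.165,100)
E
```

```text
t 13.15 pos [ 0.5691 -0.0164  0.2205] jaw 100.05 tilt [ 0.0327 -0.0035 -0.9995] w 0.0637 F [ 1.2121 -0.4488  0.1239]
shift mm [ 0.9 -1.8 55.4] twist 0.0008
```

Now a brisk descent ended mid-motion to shed the tilt.

Request:
{"fn": "send_rows", "kwargs": {
  "plan": [56,0.5,-1,20,0,56,1,-1.8,45,0]
}}

```text
time: 13.35
position: [0.5702, -0.0153, 0.1776]
eef_rot: [0.642, 0.767, 0.011, 0.016]
force: [0.8, 0.5, -0.5]
gripper_width: 0.0638
```

```bash
python3 - <<'E'
from h import *
go(.5690,-.016,.14,100)
E
```

```text
t 13.35 pos [ 0.5702 -0.0153  0.1776] jaw 100.13 tilt [ 0.0385 -0.0044 -0.9992] w 0.0638 F [ 0.7835  0.4582 -0.5495]
shift mm [-0.  -2.7 37.5] twist 0.0022
```

```bash
python3 - <<'E'
from h import *
env.snapshot("side");env.snapshot("side")
go(.5690,-.016,.14,100)
print(env.state()["qpos"])
E
```

```text
t 13.45 pos [ 0.5654 -0.0146  0.172 ] jaw 100.11 tilt [ 0.0253 -0.002  -0.9997] w 0.0637 F [-1.1331  0.3986 -0.8537]
shift mm [-1.8  2.5 32.1] twist 0.002
[-0.1804  0.2095  1.6337  0.0026  1.2731 -1.9285]
```

Request:
{"fn": "send_rows", "kwargs": {
  "plan": [56,-1.8,2.5,-10,0,56,-1.8,2.5,-25,0,56,-1.8,2.5,-35,0,56,-1.8,2.5,-35,0]
}}

```text
time: 13.85
position: [0.5699, -0.0164, 0.2115]
eef_rot: [0.642, 0.767, 0.009, 0.014]
force: [0.6, -0.1, -0.6]
gripper_width: 0.0635
```

Request:
{"fn": "send_rows", "kwargs": {
  "plan": [56,0,0,45,0]
}}

```text
time: 13.95
position: [0.5779, -0.0176, 0.1748]
eef_rot: [0.642, 0.767, 0.014, 0.022]
force: [1.6, -0.8, -0.2]
gripper_width: 0.0639
```

```bash
python3 - <<'E'
from h import *
go(.5690,-.016,.14,100)
for i in range(3):
  env.snapshot("side")
  go(.5690,-.016,.14,100)
E
```

```text
t 13.95 pos [ 0.5779 -0.0176  0.1748] jaw 100.11 tilt [ 0.051  -0.0068 -0.9987] w 0.0639 F [ 1.5939 -0.7679 -0.1955]
shift mm [  3.7 -10.2  34.3] twist 0.0019
t 14.0 pos [ 0.5704 -0.0165  0.1628] jaw 100.1 tilt [ 0.0312 -0.0031 -0.9995] w 0.0635 F [-2.6836  0.0347 -4.6817]
shift mm [ 0.9 -1.9 22.8] twist 0.0018
t 14.05 pos [ 0.5679 -0.016   0.1626] jaw 100.11 tilt [ 0.0244 -0.0019 -0.9997] w 0.0636 F [-1.4707  0.0577 -1.835 ]
shift mm [-0.1  0.5 22.6] twist 0.0019
t 14.1 pos [ 0.5689 -0.0161  0.1644] jaw 100.11 tilt [ 0.0267 -0.0023 -0.9996] w 0.0638 F [ 0.8631  0.2438 -0.2944]
shift mm [ 0.2 -0.5 24.3] twist 0.002
```

Request:
{"fn": "send_rows", "kwargs": {
  "plan": [56,0,0,-45,0]
}}

```text
time: 14.2
position: [0.5627, -0.0152, 0.2036]
eef_rot: [0.642, 0.767, 0.004, 0.004]
force: [-0.5, 0.4, -0.1]
gripper_width: 0.0636
```

Request:
{"fn": "send_rows", "kwargs": {
  "plan": [56,0,0,0,0,56,0,0,0,0,56,0,0,0,0]
}}

```text
time: 14.5
position: [0.5625, -0.0152, 0.2039]
eef_rot: [0.642, 0.767, 0.004, 0.004]
force: [0.2, -0.5, 0.1]
gripper_width: 0.0636
```

```bash
python3 - <<'E'
from h import *
go(.5690,-.016,.14,100)
E
```

```text
t 14.5 pos [ 0.5625 -0.0152  0.2039] jaw 100.1 tilt [ 0.0116  0.0005 -0.9999] w 0.0636 F [ 0.2208 -0.5348  0.0619]
shift mm [-1.9  5.5 63.9] twist 0.0018
```

Request:
{"fn": "send_rows", "kwargs": {
  "plan": [56,-0.5,1.5,12,0,56,-1,3,30,0,56,-1.5,4.5,48,0,56,-1.9,5.5,60,0,56,-1.9,5.5,62,0]
}}

```text
time: 15.0
position: [0.567, -0.0157, 0.1387]
eef_rot: [0.642, 0.767, 0.003, 0.002]
force: [-0.8, 0.5, -0.3]
gripper_width: 0.0638
```

```bash
python3 - <<'E'
from h import *
env.snapshot("top")
s=env.snapshot("side")
crop(s,310,200,390,280,8,"pics/r_s.png")
go(.5690,-.016,.125,100)
E
```

```text
t 15.1 pos [ 0.5685 -0.016   0.141 ] jaw 100.11 tilt [ 0.0099  0.0008 -1.    ] w 0.0637 F [ 0.8226  0.5408 -0.5856]
shift mm [-0.1  0.3 16. ] twist 0.0018
```

View pics/r_s.png

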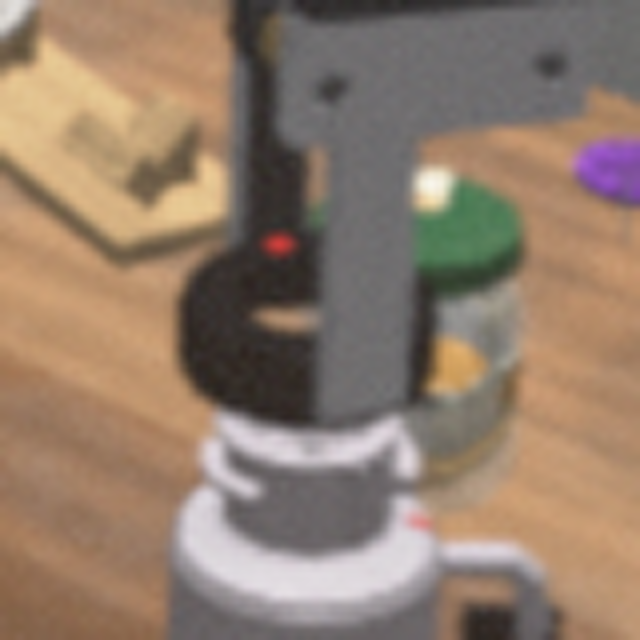

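Request:
{"fn": "send_rows", "kwargs": {
  "plan": [56,0,0.3,5,0,56,0,0.3,11,0,56,0,0.3,17,0,56,0,0.3,20,0,56,0,0.3,20,0]
}}

```text
time: 15.6
position: [0.5685, -0.0158, 0.1203]
eef_rot: [0.642, 0.767, 0.003, 0.003]
force: [-0.3, -0.2, -0.8]
gripper_width: 0.0639
```

```bash
python3 - <<'E'
from h import *
env.snapshot("top")
go(.5690,-.016,.107,100)
E
```

```text
t 15.65 pos [ 0.5688 -0.0159  0.1207] jaw 100.1 tilt [ 0.0093  0.0009 -1.    ] w 0.0639 F [-0.0905 -0.1158 -0.9749]
shift mm [-0.2  0.1 13.7] twist 0.0018
```

Request:
{"fn": "send_rows", "kwargs": {
  "plan": [56,0,0,3,0,56,0,0,7,0,56,0,0,10.5,0,56,0,0,12,0,56,0,0,12.5,0]
}}

```text
time: 16.15
position: [0.5687, -0.0158, 0.1078]
eef_rot: [0.642, 0.767, 0.003, 0.003]
force: [0.3, -0.2, -0.1]
gripper_width: 0.064
```

```bash
python3 - <<'E'
from h import *
s=env.snapshot("side")
crop(s,310,200,390,280,8,"pics/s_s.png")
go(.5690,-.016,.107,100)
E
```

```text
t 16.2 pos [ 0.5687 -0.0158  0.1079] jaw 100.1 tilt [ 0.0088  0.001  -1.    ] w 0.0634 F [-0.2637 -1.1695  0.5573]
shift mm [-0.2  0.2  0.9] twist 0.0018
```

View pics/s_s.png

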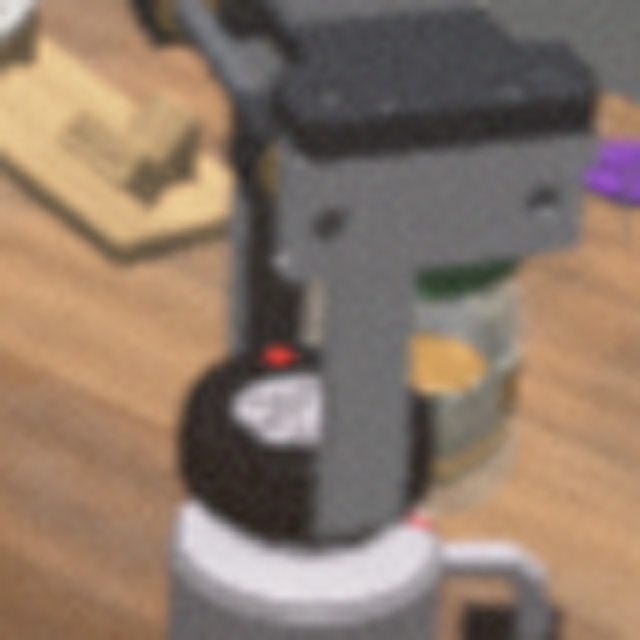

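Request:
{"fn": "send_rows", "kwargs": {
  "plan": [56,-0.2,0.2,1,0,56,-0.2,0.2,1.5,0,56,-0.2,0.2,1.5,0.1,56,-0.2,0.2,1.5,0.2,56,-0.2,0.2,1.5,0.3]
}}

```text
time: 16.7
position: [0.5704, -0.0162, 0.1074]
eef_rot: [0.751, 0.661, 0.005, 0.004]
force: [1.1, 0.1, 1.3]
gripper_width: 0.0632
```

```bash
python3 - <<'E'
from h import *
env.snapshot("top")
go(.5690,-.016,.107,-3.5)
print(env.state()["ft_torque"])
E
```

```text
t 16.75 pos [ 0.5703 -0.0162  0.1074] jaw 82.54 tilt [ 0.012   0.0004 -0.9999] w 0.0638 F [ 0.4608 -0.9485  2.3733]
shift mm [ 0.1 -1.3  0.4] twist 1.5016
[-0.0636 -0.1322  0.0112]
```

Request:
{"fn": "send_rows", "kwargs": {
  "plan": [56,0,-0.6,0,0.12,56,0,-1,0,0.24,56,0,-1,0,0.36,56,0,-1,0,0.48,56,0,-1,0,0.6]
}}

```text
time: 17.25
position: [0.5697, -0.0163, 0.1076]
eef_rot: [0.914, 0.407, 0.006, 0.003]
force: [0.0, -0.5, 0.9]
gripper_width: 0.0639
```

```bash
python3 - <<'E'
from h import *
s=env.snapshot("side")
crop(s,310,200,390,280,8,"pics/t_s.png")
go(.5690,-.016,.107,-3.5)
print(env.state()["ft_torque"])
E
```

```text
t 17.3 pos [ 0.5697 -0.0163  0.1076] jaw 47.8 tilt [ 0.0128  0.0001 -0.9999] w 0.0637 F [ 0.7521 -0.5425  0.9714]
shift mm [-0.2 -0.7  0.6] twist 0.8953
[0.0097 0.0239 0.0419]
```

View pics/t_s.png

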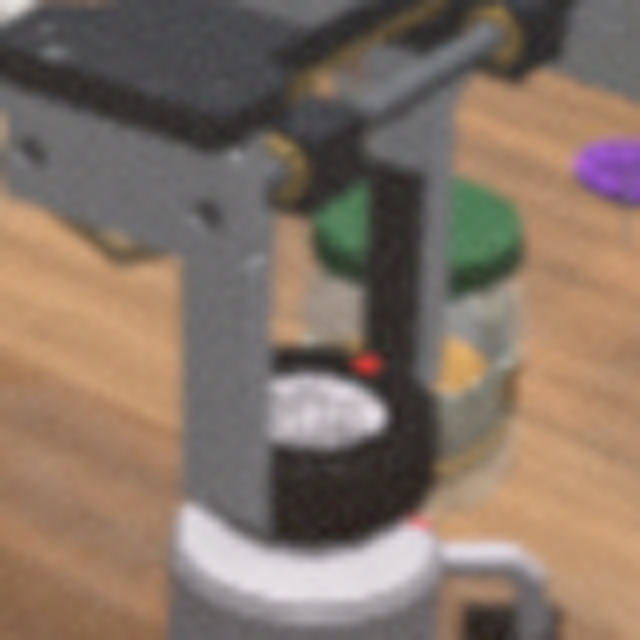

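Request:
{"fn": "send_rows", "kwargs": {
  "plan": [56,0,-0.4,0.5,0.12,56,0,-0.4,0.5,0.24,56,0,-0.4,0.5,0.36,56,0,-0.4,0.5,0.48,56,0,-0.4,0.5,0.6]
}}

```text
time: 17.8
position: [0.5692, -0.0159, 0.1074]
eef_rot: [0.993, 0.117, 0.006, 0.001]
force: [-0.6, 1.0, 3.7]
gripper_width: 0.0639
```

```bash
python3 - <<'E'
from h import *
env.snapshot("side")
go(.5690,-.016,.107,-3.5)
print(env.state()["ft_torque"])
E
```

```text
t 17.85 pos [ 0.5689 -0.016   0.1074] jaw 13.19 tilt [ 0.0115 -0.0001 -0.9999] w 0.0638 F [-2.4113  0.2604  4.0448]
shift mm [0.1 0.  0.4] twist 0.2914
[-0.2419  0.8251 -0.1022]
```

Request:
{"fn": "send_rows", "kwargs": {
  "plan": [56,0,0,0,0.08,56,0,0,0,0.16,56,0,0,0,0.22,56,0,0,0,0.27]
}}

```text
time: 18.25
position: [0.5682, -0.016, 0.1075]
eef_rot: [1.0, -0.018, 0.005, 0.0]
force: [-1.3, -0.1, 3.2]
gripper_width: 0.0638
```

```bash
python3 - <<'E'
from h import *
s=env.snapshot("side")
crop(s,310,200,390,280,8,"pics/u_s.png")
go(.5690,-.016,.107,-3.5)
print(env.state()["ft_torque"])
E
```

```text
t 18.3 pos [ 0.5681 -0.0161  0.1074] jaw -2.16 tilt [ 0.0093 -0.0005 -1.    ] w 0.0639 F [-2.5207 -0.1421  3.5981]
shift mm [ 0.9 -0.1  0.5] twist 0.0234
[-0.2143  0.9246  0.0198]
```

View pics/u_s.png

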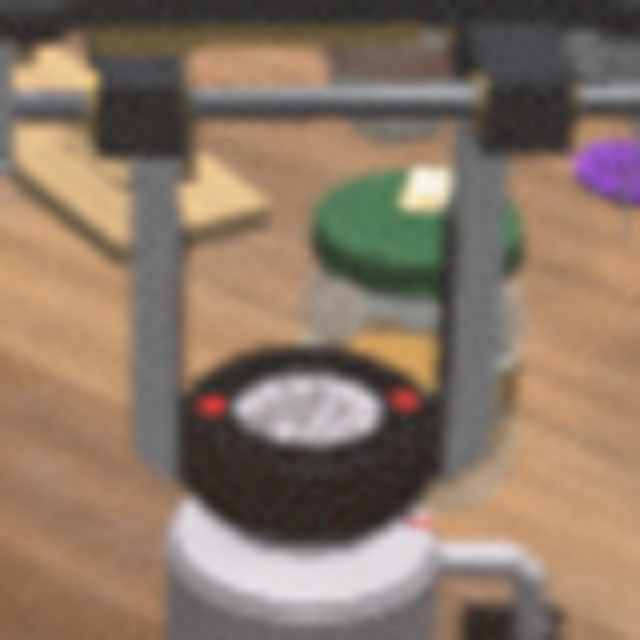

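Request:
{"fn": "send_rows", "kwargs": {
  "plan": [56,0.4,0,0,0.04,56,0.4,0,0,0.08,56,0.4,0,0,0.12,56,0.4,0,0,0.12]
}}

```text
time: 18.7
position: [0.5679, -0.0162, 0.1075]
eef_rot: [0.997, -0.076, 0.004, 0.0]
force: [-1.4, -0.5, 3.5]
gripper_width: 0.0638
```

```bash
python3 - <<'E'
from h import *
s=env.snapshot("side")
crop(s,310,200,390,280,8,"pics/v_s.png")
go(.5690,-.016,.107,-3.5)
print(env.state()["ft_torque"])
h=cv2.cvtColor(s,cv2.COLOR_BGR2HSV)
r=((h[...,1]>120)&(h[...,2]>90)&((h[...,0]<8)|(h[...,0]>172))).astype(np.uint8); r[:235]=0;r[270:]=0;r[:,:325]=0;r[:,375:]=0
k,l,st,ce=cv2.connectedComponentsWithStats(r)
print(st[1:],ce[1:]); w=onz("side",ce[1:3],.1125);print(w,np.degrees(np.arctan2(*(w[1]-w[0])[1::-1])))
E
```

```text
t 18.75 pos [ 0.5679 -0.0162  0.1075] jaw -8.78 tilt [ 0.0079 -0.0008 -1.    ] w 0.0636 F [-2.0575  0.1001  3.2817]
shift mm [ 1.  -0.3  0.5] twist -0.0921
[-0.1703  0.8836  0.3134]
[[334 248   4   4  12]
 [359 249   4   3   9]] [[335.6667 249.5   ]
 [360.3333 250.1111]]
[[ 0.5448 -0.0103  0.1125]
 [ 0.5935 -0.015   0.1125]] -5.488656026371504
```

View pics/v_s.png

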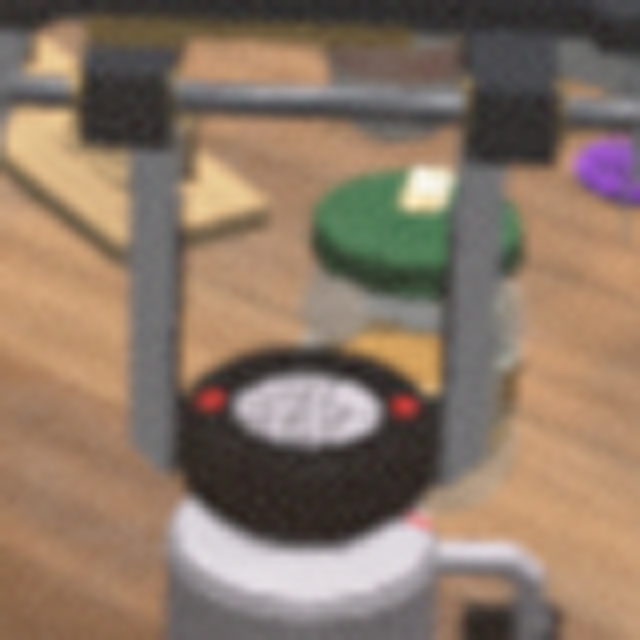

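Request:
{"fn": "send_rows", "kwargs": {
  "plan": [56,0.5,0,0,0.05,56,0.5,0,0,0.1,56,0.5,0,0,0.1]
}}

```text
time: 19.05
position: [0.568, -0.0165, 0.1077]
eef_rot: [0.992, -0.125, 0.003, 0.0]
force: [-2.4, -0.5, 4.7]
gripper_width: 0.0636
```

```bash
cat > dots.py <<'E'
from h import *
def dots(name):
    s=env.snapshot("side")
    crop(s,310,200,390,280,8,name)
    h=cv2.cvtColor(s,cv2.COLOR_BGR2HSV)
    r=((h[...,1]>120)&(h[...,2]>90)&((h[...,0]<8)|(h[...,0]>172))).astype(np.uint8); r[:235]=0;r[256:]=0;r[:,:325]=0;r[:,375:]=0
    k,l,st,ce=cv2.connectedComponentsWithStats(r)
    w=onz("side",ce[1:3],.1125);print(w,np.degrees(np.arctan2(*(w[1]-w[0])[1::-1])))
E
python3 - <<'E'
from dots import *
dots("pics/w_s.png")
go(.5690,-.016,.107,-3.5)
print(env.state()["ft_torque"])
E
```

```text
[[ 0.5456 -0.0084  0.1125]
 [ 0.5939 -0.0146  0.1125]] -7.281017485154041
t 19.1 pos [ 0.568  -0.0165  0.1077] jaw -14.3 tilt [ 0.0068 -0.0015 -1.    ] w 0.0638 F [-3.8818 -1.0336  5.6883]
shift mm [ 0.9 -0.7  0.7] twist -0.1884
[-0.2957  0.9558  0.4669]
```

View pics/w_s.png

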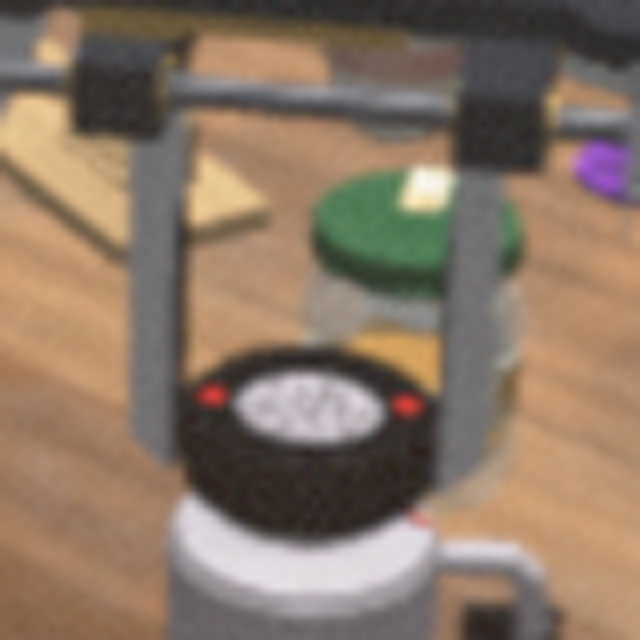

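Request:
{"fn": "send_rows", "kwargs": {
  "plan": [64,0,0,0,0,72,0,0,0,0,80,0,0,0,0,80,0,0,0,0]
}}

```text
time: 19.5
position: [0.5682, -0.0163, 0.1074]
eef_rot: [0.992, -0.124, 0.004, 0.0]
force: [0.1, 0.1, 0.4]
gripper_width: 0.0748
```

```bash
python3 - <<'E'
from dots import *
dots("pics/x_s.png")
go(.5690,-.016,.107,-3.5)
E
```

```text
[[ 0.5463 -0.0116  0.1125]
 [ 0.5944 -0.0185  0.1125]] -8.183987852497625
t 19.55 pos [ 0.5681 -0.0164  0.1075] jaw -14.3 tilt [ 0.0072 -0.0012 -1.    ] w 0.0748 F [ 0.3209 -1.0201  0.1921]
shift mm [ 0.7 -0.6  0.5] twist -0.1885
```

View pics/x_s.png

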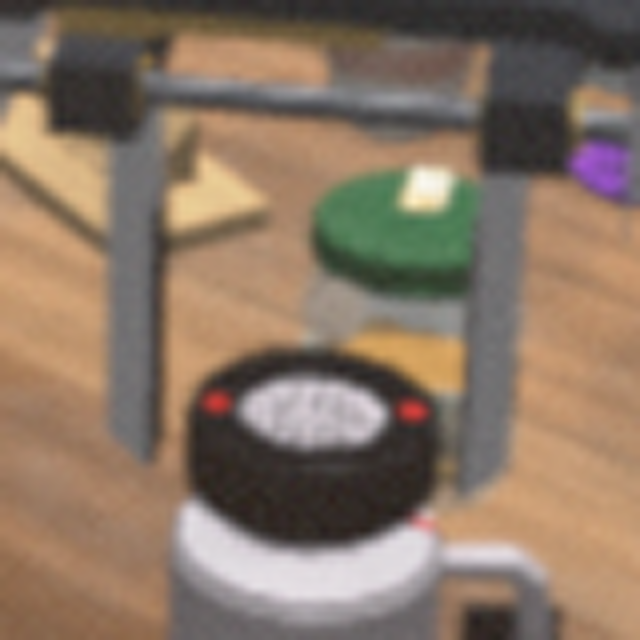

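Request:
{"fn": "send_rows", "kwargs": {
  "plan": [80,0,0,-12,0,80,0,0,-40,0,80,0,-20,-80,0,80,0,-50,-110,0,80,30,-95,-120,0]
}}

```text
time: 20.05
position: [0.6174, 0.0653, 0.2333]
eef_rot: [0.992, -0.125, 0.008, -0.0]
force: [2.1, -0.6, -0.3]
gripper_width: 0.0752
```

Request:
{"fn": "send_rows", "kwargs": {
  "plan": [80,-30,40,-10,0,80,-70,80,-20,0,80,-110,120,-20,0,80,-140,150,-20,0,80,-140,150,-20,0]
}}

```text
time: 20.55
position: [0.4406, -0.0462, 0.2509]
eef_rot: [0.992, -0.127, 0.007, 0.0]
force: [0.4, -0.7, -0.1]
gripper_width: 0.0752
```

```bash
python3 - <<'E'
from dots import *
go(.5,.2,.2)
dots("pics/y_s.png")
t=env.snapshot("top");crop(t,370,150,440,220,10,"pics/y_t.png");cv2.imwrite("pics/y_full.png",t);
E
```

```text
t 20.55 pos [ 0.4406 -0.0462  0.2509] jaw -14.55 tilt [ 0.0135 -0.0021 -0.9999] w 0.0752 F [ 0.4046 -0.7097 -0.1342]
shift mm [  -5.1 -253.1   51.2] twist 0
[[ 0.5463 -0.0116  0.1125]
 [ 0.5944 -0.0185  0.1125]] -8.183987852497625
```

View pics/y_s.png

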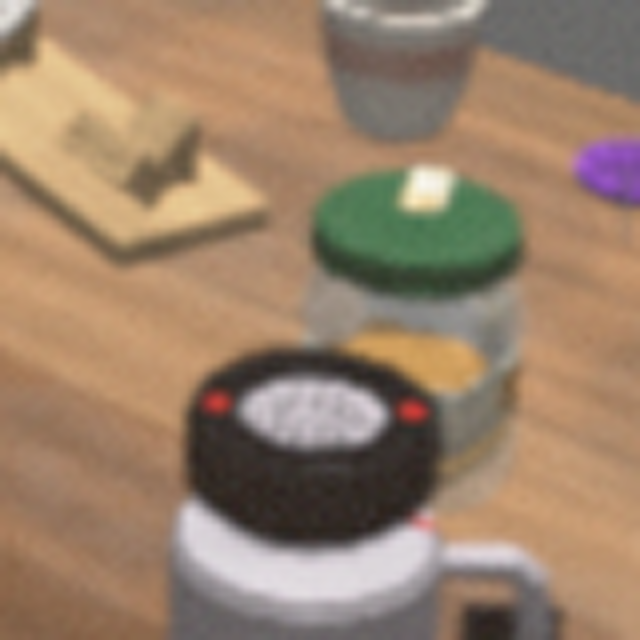

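View pics/y_t.png

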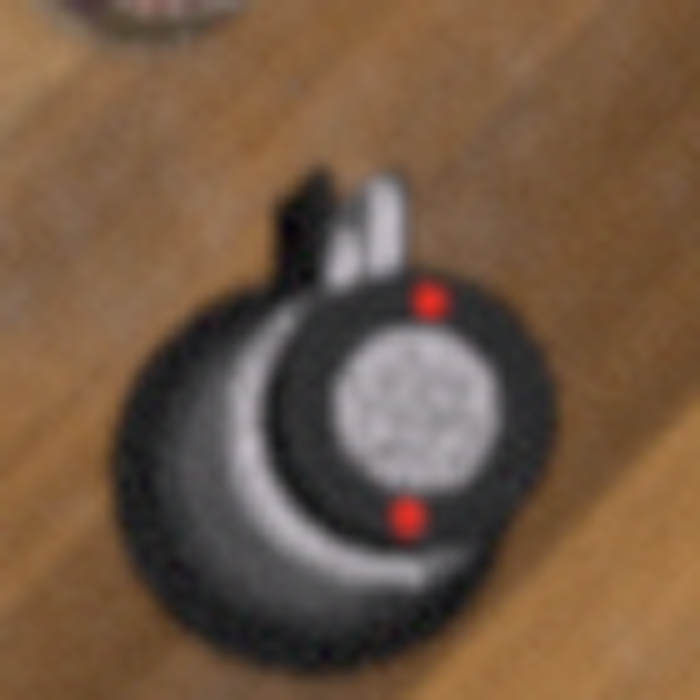

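View pics/y_full.png

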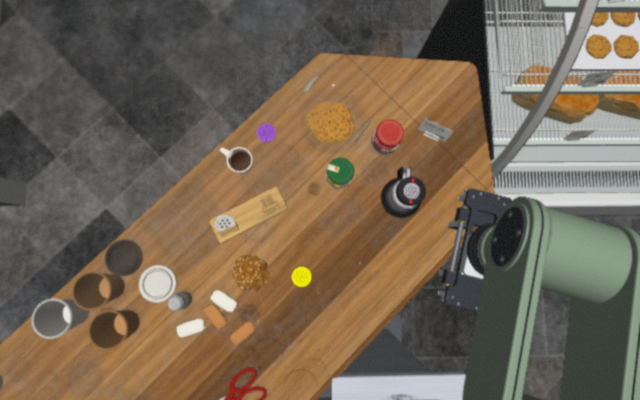

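```bash
python3 - <<'E'
from h import *
T=lambda p:np.array([[370,150]])+(np.atleast_2d(p)+.5)/10-.5
w=onz("top",T([[407,518],[430,302]]),.1125);print(w,np.degrees(np.arctan2(*(w[1]-w[0])[1::-1])))
s=cv2.imread("pics/y_s.png")
S=lambda p:np.array([[310,200]])+(np.atleast_2d(p)+.5)/8-.5
print("tri dots",tri(S([[217,402],[413,411]]),T([[407,518],[430,302]])))
print("red mark side now/before",onz("side",S([[424,521]]),.081),onz("side",S([[420,522]]),.081))
a=cv2.imread("pics/o_t.png");b=cv2.imread("pics/y_t.png")
v=np.hstack([a[150:320,250:450],b[150:320,250:450]]);cv2.imwrite("pics/cmp.png",cv2.resize(v,None,fx=2,fy=2))
S0=cv2.imread("pics/side0.png");S1=env.snapshot("side")
v=np.hstack([x[245:290,340:385] for x in(S0,S1)]);cv2.imwrite("pics/cmps.png",cv2.resize(v,None,fx=8,fy=8,interpolation=cv2.INTER_CUBIC))
E
```

```text
[[ 0.5465 -0.0127  0.1125]
 [ 0.594  -0.0195  0.1125]] -8.165165185345641
tri dots [[ 0.5465 -0.0126  0.1131  0.0002]
 [ 0.5942 -0.0194  0.1131  0.0007]]
red mark side now/before [[ 0.5991 -0.0195  0.081 ]] [[ 0.598  -0.0199  0.081 ]]
```

View pics/cmp.png

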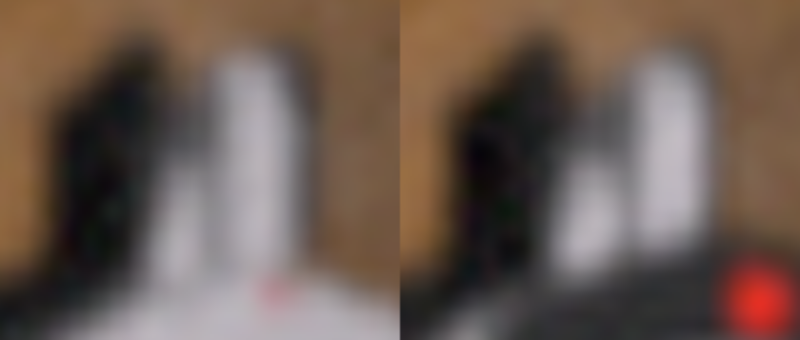

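View pics/cmps.png

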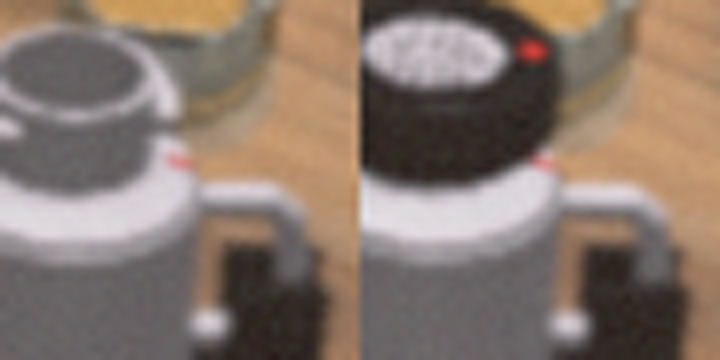

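```bash
python3 - <<'E'
from h import *
T=lambda p:np.array([[370,150]])+(np.atleast_2d(p)+.5)/10-.5
ang=lambda v:np.degrees(np.arctan2(v[1],v[0]))
c=np.array([.5700,-.0161])
for nm in("o_t","y_t"):
    g=cv2.cvtColor(cv2.imread(f"pics/{nm}.png"),cv2.COLOR_BGR2GRAY).astype(float)
    pts=[]
    for y in range(190,262,6):
        r=g[y,345:430]; 
        k=np.argmax(r[20:70])+20
        idx=np.where(r>115)[0]; idx=idx[idx>18]
        pts.append((345+idx.mean(),y))
    w=onz("top",T(pts),.070)[:,:2]
    d=np.polyfit(w[:,0],w[:,1],1); print(nm,"slope deg",np.degrees(np.arctan(d[0])),"bearing from axis",ang(w.mean(0)-c), w.mean(0))
E
```

```text
o_t slope deg 0.35248509443466297 bearing from axis -3.8005413585767838 [ 0.6199 -0.0194]
y_t slope deg -2.1843354314167236 bearing from axis -4.978325997395717 [ 0.6199 -0.0204]
```

```bash
python3 -c "
from workcell import env
print(env.sign_off())"
```

```text
the job is handed in; nothing more can be done
None
```

The shaker is assembled and handed in at about 20.7 s of the 54 s allowed. The steel sieve disc is seated in the mouth, and the black ring is screwed clockwise to its stop over it.

**How it went**
- I slid the disc up out of its slot and laid its low edge on the rim. Pressing down turned it level, and it was then released into the mouth. The first try at this went in too far forward, so I raised it and repeated.
- The ring went on with its dots about 104° counterclockwise of the handle. I turned it clockwise until it hit the stop: the fingers began to slip and the turning moment rose to 0.47 N m.

**Last checks**
- **Disc:** before the ring went on, its top face measured 109.8 mm above the worktop, against 109.5 mm expected, and it was level.
- **Ring height:** the dots are at 113.1 mm, against about 112.5 mm expected, so the ring is fully down.
- **Dots and handle:** both cameras put the line of dots at -8.2°. The handle measures between about -2° and -5.5°, depending on the method. The ring is therefore roughly 3° past the handle line, up to 6° on the least favourable reading. I took this as the play at the stop and did not turn it back.
- **Shaker:** it is still in its stand. It turned about 1–2.5° within its play when the ring hit the stop.
- **Other things:** in the last top picture the white disc, honey jar, muffin and look-alikes look unmoved, and the gripper was touching nothing.

**One disagreement:** the tool drifted up to 2.9° from vertical at times during the job. I brought it back to about 0.6° before fitting the ring.

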